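# Put a wafer chuck's vacuum back in service

### The arm

A 6-joint arm with a two-finger parallel gripper is mounted at the origin on the work surface. World frame = base frame: x ahead of the robot, y to its left, z up, the work surface at z = 0. Lengths are in mm, angles in rad, forces in N, time in s.
With the tool pointing down it reaches from about 325 to 925 mm from the base axis. Payload 3.1 kg.
Tool frame: the origin (TCP) lies on the mounting face of the last link; the fingertips stand 173 mm ahead of it and the grasp point (between the pads) lies 155 mm ahead of it (r.finger_overhang is the distance from the TCP to the fingertips, in mm); z points along the fingers, y is the direction in which the jaws open and shut (so a half turn about z gives the same grasp; the last joint's range is limited). The gripper opens to 85 mm and grips with 20 to 120 N. Pads are 22 mm wide; open, the fingers measure 114 mm over their backs; the gripper's body (76 mm by 85 mm) begins 54 mm behind the grasp point. The pads swing forward as they close: fully open they stand 13 mm farther back than shut.
Start: joints at [1.166, 0.217, 1.613, -0, 1.311, -0.112], TCP at [180.378, 598.418, 404.7] pointing down, gripper open.
Joint ranges: [-2.75, 2.75], [-0.78, 2.1], [0.31, 2.55], [-1.13, 4.27], [0.13, 2.63], [-2.58, 2.58]. Speed limits (rad/s): [2.79, 2.79, 3.14, 3.14, 3.14, 3.14].

### API

Orientations are given as a unit quaternion [w, x, y, z].
In Python, from workcell import r gives the robot as it stands.
- The arm moves only by the tool drive_tool, never from a script. Its argument "moves" is text: rows parted by semicolons, each of 7 numbers parted by spaces: the opening, from -1 (shut) to 1 (fully open), then the shift along the tool's x, y, z in mm, then the turn, a rotation vector about the tool's x, y, z in rad. A call has 1 to 5 rows; each row shifts and turns the commanded pose from where the row before left it, along the tool's axes as they then stand; what a row does not reach is not made up. A row lasts 1/12 s, in which the tool goes at most 41.7 mm and 7.16 degrees, less where a joint would pass 70% of its speed; a pose out of reach is approached as far as the arm can. A call with a gripper value outside its range is refused whole. The fingers move at their own pace and stop on an object; the grip force is fixed at half the most. Time passes only in rows, so rows that do not move let the fingers close. It gives the time, the measured TCP pose, the force and the opening at its end, in the units of the state.
- r.state(): the state, without advancing time (a new reading comes with each control period).
- r.get_image(name): name is "scene" or "top" or "wrist"; returns a dict with "img" (480x640x3 uint8, blue, green, red), "camera_matrix" (3x3 intrinsics, pixels), "k1" (the pictures are not rectified: a ray, as slopes to the right and down, at radius r is drawn at 1 + k1 r^2 times it, then the intrinsics apply), "extrinsics" (4x4, takes a point from camera to world coordinates); the wrist camera has in their place "mount" (4x4, takes a point from camera to tool coordinates, whose origin is the TCP and whose axes are the flange's). Camera axes: x right, y down, z forward; pixel columns grow to the right and rows downward; lengths in mm; the calibration is good to about 2 mm. A picture is of the moment at which its call begins: read the wrist's pose just before it. There is no depth.
- r.sign_off(): hands the job in, once; it reports no verdict.
The state is a dict: "time": time; "q": joint angles; "joint_velocities": joint speeds; "tau": joint torques, N m; "position": TCP position; "tool_rot": TCP orientation; "ft_force": force on the tool from outside, world axes, zero at the start; "torque": the same for the moment, N m; "width": opening from 0.0 (shut) to 1.0 (fully open).
Only numpy, scipy, OpenCV 4.12 (cv2) and the standard library are available. Lean on these libraries where they do the work, as an engineer would, in place of code of your own. Each camera call takes 0.05 s, during which the arm holds its last target. There are 200 camera calls.

### The job

Get the vacuum chuck ready for the next wafer: carry every resin offcut to the steel waste bin, and close the filter by pushing its bayonet cap down against the spring and turning it clockwise until it clicks home. Only after that open the two taper cocks: turn each brass handle counter-clockwise from across to in line with its outlet pipe, pressing the plug firmly down into its taper all the while it turns, so that it ends well seated and holds there. Leave the mouse, the wash bottle and the round wafer box where they stand.

Things in the scene. Friction and masses are not known exactly. Their poses are not given: they have to be found in the camera images.
- chuck: Round vacuum chuck fixed on the bench: black base of 104 mm radius, 26 mm high, and on it a bare aluminium disc of 100 mm radius with fine grooves, its flat top 40 mm above the bench. Origin: on the bench, under its centre. Stands on either side of the robot's forward axis, the bin on the other.
- bin: Square open-topped stainless waste bin fixed on the bench, 150 x 150 mm outside, 90 mm high, walls and floor 4 mm. Origin: centre of its underside on the bench; x and y run along its sides, z up.
- manifold: Vacuum manifold fixed on the bench: aluminium block 56 mm wide (its x), 34 mm high, y from -40 to +145 mm. Round filter housing at y = -85 mm: 64 mm across, its collar and bayonet claws 78 mm across, 36 to 60 mm high. On the block the taper cocks at y = +10 mm (plug_a) and +95 mm (plug_b), all at x = 0; each cock's outlet pipe leaves the block along +x. Origin: on the bench.
- plug_a_grip (a point): Handle of the brass taper plug nearer the filter: upright bar 40 mm long (its x), 12 mm thick (y), 30 mm high. Point on the turning axis 7 mm below its top, 23 mm above its foot. Height above bench: 82.5 mm loose, 79.5 or lower well seated. Shut: bar along manifold y; open: counter-clockwise by up to 1.57 rad, along manifold x. Starts 0.1 rad open.
- plug_b_grip (a point): Handle of the brass taper plug farther from the filter: upright bar 40 mm long (its x), 12 mm thick (y), 30 mm high. Point on the turning axis 7 mm below its top, 23 mm above its foot. Height above bench: 82.5 mm loose, 79.5 or lower well seated. Shut: bar along manifold y; open: counter-clockwise by up to 1.57 rad, along manifold x. Starts 0.25 rad open. Moves as plug_a.
- plug_a: The plug itself: 30 mm collar under the handle, tapered stem in a 38 mm steel barrel whose top is 50 mm above the bench; origin at the collar's underside. Friction holds it (0.3 N m to turn; pressing alone below 45 N does not move it). While it turns it sinks with the force pressing it, 2.5 N per mm, at most 6 mm per rad; turned unpressed it works up again. At 5.5 mm the collar meets the barrel.
- cap_grip (a point): Wing of the filter's bayonet cap: upright bar 46 mm long (its x), 12 mm thick (y), 30 mm high, on a ribbed steel cap 58 mm across and 22 mm high with two side lugs that run under the collar's claws. Point on the turning axis, 7 mm below the wing's top, 23 mm above its foot; 95 mm above the bench when sprung up. Turns and sinks with the cap.
- cap (a joint): Turn of the cap (rad), growing clockwise seen from above. Starts at 0 to 0.09; beyond 0.10 the claws block it unless it is pushed down 7 mm; stop at 1.06 (wing then along the manifold's y). Past 0.95 the lugs have cleared the claws and the cap, let go, springs up into its notch and cannot turn back.
- cap_push (a joint): How far the cap is pushed down (m): 0 sprung fully up, 0.007 clears the claws, 0.0095 is the bottom. The spring pushes up with about 7 N at the top and 13 N at the bottom. Clicked home it rests at 0.0025 to 0.003; caught under the claws part-way it stays at 0.007.
- offcut1: Loose sawn offcut of dark, almost black cured moulding resin, 10 to 22 g; at the start it lies on the vacuum chuck; four to six of the six offcuts are present. Plain block 32 x 18 x 14 mm (x, y, z). Origin: centre of its underside.
- offcut2: Loose sawn offcut of dark, almost black cured moulding resin, 10 to 22 g; at the start it lies on the vacuum chuck; four to six of the six offcuts are present. Stepped piece: foot 28 x 20 x 9 mm (x, y, z) and a 12 x 20 x 9 mm step on top at its -x part (x from -14 to -2 mm), 18 mm high over all. Origin: centre of its underside.
- offcut3: Loose sawn offcut of dark, almost black cured moulding resin, 10 to 22 g; at the start it lies on the vacuum chuck; four to six of the six offcuts are present. Round slug, 24 mm diameter, 14 mm high. Origin: centre of its flat underside; z is its axis.
- offcut4: Loose sawn offcut of dark, almost black cured moulding resin, 10 to 22 g; at the start it lies on the vacuum chuck; four to six of the six offcuts are present. Strip 42 x 14 x 12 mm (x, y, z). Origin: centre of its underside.
- offcut5: Loose sawn offcut of dark, almost black cured moulding resin, 10 to 22 g; at the start it lies on the vacuum chuck; four to six of the six offcuts are present. Square chunk 22 x 22 x 18 mm (x, y, z). Origin: centre of its underside.
- offcut6: Loose sawn offcut of dark, almost black cured moulding resin, 10 to 22 g; at the start it lies on the vacuum chuck; four to six of the six offcuts are present. Tall block 26 x 16 x 20 mm (x, y, z). Origin: centre of its underside.
- mouse: Bystander: black computer mouse, 62 x 100 x 33 mm, loose, between the chuck and the bin, nearest to the robot. Origin: centre of its underside.
- wash_bottle: Bystander: upright white plastic bottle, 60 mm diameter, 130 mm tall, loose, on the right beyond the chuck or bin. Origin: centre of its underside.
- wafer_box: Bystander: flat round ivory box for small wafers, 70 mm diameter, 18 mm high, loose, on the left beyond the chuck or bin. Origin: centre of its underside.
There are look-alikes about, which are no part of the job. Leave any blue or brown look-alike of the offcut5 alone.

How it is judged:
By the outcome, as a careful person would: the job done as asked, in the order asked, and still so for the second after the job is handed in, with the robot touching nothing.
Of offcut1, offcut2, offcut3, offcut4, offcut5, offcut6 only 4 to 6 are there at a start; the rules pass over those that are not, and their reading is None.
At some moment in a run one of offcut1, offcut2, offcut3, offcut4, offcut5, offcut6 may be knocked a few centimetres aside while the robot is not near it.
Once in a run the grip may slacken for a moment while it holds something.
It also fails if it takes over 210 s, if anything falls off the work surface, if the arm or the gripper's body presses on something with over 40 N, if the wrist force passes 120 N, or if a joint passes its speed limit or range.

## Working session

There is one attempt and no reset: what is moved stays moved. The work goes in short steps, Python scripts to look and compute and a tool call to move; the robot and the scene stay as the last step left them, time stands still between calls to the robot, and variables do not carry over. Pictures are saved under pics/ and viewed, about 12 in all and at most 16, crops included, and the job is handed in when it is done.

Besides the shell and the picture viewer there is one more tool, called after "Emit:" as name(argument=value, ...) on one line, values as JSON. drive_tool: Moves the arm, as the interface text tells. Its arguments: {"type":"object","properties":{"moves":{"type":"string"}},"required":["moves"]}

```bash
ls; mkdir -p pics; cat > h.py <<'E'
import numpy as np, cv2
from workcell import r
from scipy.spatial.transform import Rotation as R
def rot(q): return R.from_quat([q[1],q[2],q[3],q[0]]).as_matrix()
def shot(name,fn=None):
    s=r.state(); d=r.get_image(name)
    if 'mount' in d:
        T=np.eye(4);T[:3,:3]=rot(s['tool_rot']);T[:3,3]=s['position'];d['E']=T@np.array(d['mount'])
    else: d['E']=np.array(d['extrinsics'])
    if fn: cv2.imwrite('pics/'+fn,d['img'])
    return d
def ray(d,uv):
    K=np.array(d['camera_matrix']); p=np.array([(uv[0]-K[0,2])/K[0,0],(uv[1]-K[1,2])/K[1,1]])
    x=p.copy()
    for _ in range(20): x=p/(1+d['k1']*(x@x))
    v=d['E'][:3,:3]@np.array([x[0],x[1],1]); return d['E'][:3,3],v/np.linalg.norm(v)
def onz(d,uv,z):
    o,v=ray(d,uv); return o+v*(z-o[2])/v[2]
def proj(d,P):
    E=d['E'];K=np.array(d['camera_matrix']);c=E[:3,:3].T@(np.array(P,float)-E[:3,3]);x=c[:2]/c[2]
    x=x*(1+d['k1']*(x@x));return np.array([K[0,0]*x[0]+K[0,2],K[1,1]*x[1]+K[1,2]])
E
python3 - <<'E'
from h import *
for n in ['scene','top','wrist']:
    d=shot(n,n+'0.png'); print(n,np.round(d['E'],3).tolist(),np.round(d['camera_matrix'],1).tolist(),d['k1'])
    if 'mount' in d: print(np.round(d['mount'],3).tolist())
print(r.state())
E
```

```text
pics
scene [[-0.85, 0.434, -0.3, 743.484], [0.527, 0.71, -0.467, 465.364], [0.01, -0.555, -0.832, 872.327], [0.0, 0.0, 0.0, 1.0]] [[449.8, 0.0, 319.3], [0.0, 449.8, 235.9], [0.0, 0.0, 1.0]] 0.01451739523332018
top [[-0.015, -0.984, 0.177, 220.726], [-1.0, 0.015, -0.002, 34.916], [-0.001, -0.177, -0.984, 1515.453], [0.0, 0.0, 0.0, 1.0]] [[615.7, 0.0, 317.7], [0.0, 615.7, 238.1], [0.0, 0.0, 1.0]] -0.12308020107331939
wrist [[0.288, 0.922, 0.259, 113.877], [0.957, -0.277, -0.08, 617.571], [-0.002, 0.271, -0.963, 372.938], [0.0, 0.0, 0.0, 1.0]] [[411.3, 0.0, 324.5], [0.0, 411.3, 234.8], [0.0, 0.0, 1.0]] -0.0007945828421673547
[[0.0, -0.962, -0.271, 69.141], [1.0, 0.0, 0.0, -0.411], [-0.0, -0.271, 0.962, 30.547], [0.0, 0.0, 0.0, 1.0]]
{'time': 0.15, 'q': array([ 1.16579351e+00,  2.17590784e-01,  1.61460464e+00,  1.12379977e-05,
        1.31131038e+00, -1.12196043e-01]), 'joint_velocities': array([-0.00113865, -0.00292688, -0.00612123,  0.00033533, -0.00033536,
       -0.00181122]), 'tau': array([ 2.44675257e-04, -3.97445405e+01, -3.04417455e+01, -2.50090889e-04,
        5.82283916e-03,  2.66297388e-05]), 'position': array([180.25133469, 598.11646543, 403.64136277]), 'tool_rot': array([-2.49870828e-04,  1.45882312e-01,  9.89301489e-01, -9.23379510e-04]), 'ft_force': array([-0.29929372,  0.47367648, -0.10872552]), 'torque': array([-0.02915842, -0.02747555, -0.03106121]), 'width': 1.003549091009005}
```

View pics/top0.png

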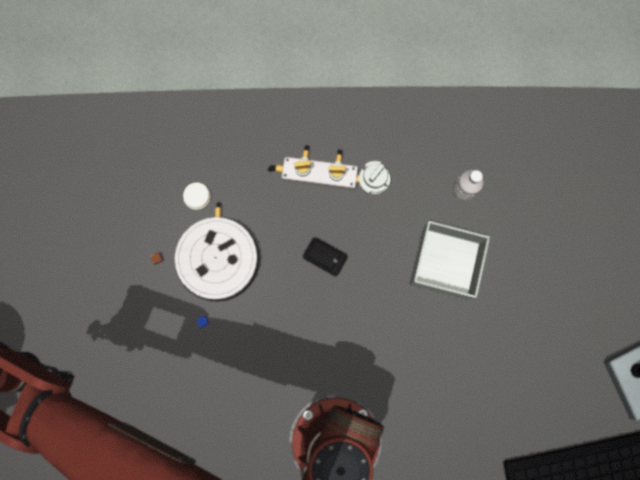

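View pics/scene0.png

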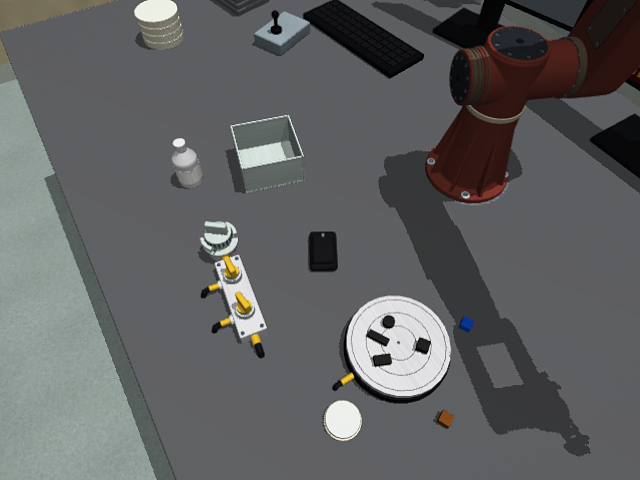

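```bash
cat > m1.py <<'E'
from h import *
for n,c,rad,hw in [('top',(216,257),34,None),('scene',(398,345),44,None)]:
    d=shot(n); g=cv2.cvtColor(d['img'],cv2.COLOR_BGR2GRAY)
    m=np.zeros_like(g); cv2.circle(m,c,rad,255,-1)
    b=((g<90)&(m>0)).astype(np.uint8)*255
    for k in cv2.findContours(b,cv2.RETR_EXTERNAL,cv2.CHAIN_APPROX_NONE)[0]:
        if cv2.contourArea(k)<15: continue
        P=np.array([onz(d,p[0],52)[:2] for p in k],np.float32)
        rr=cv2.minAreaRect(P); print(n,k.mean(0).round(),np.round(rr[0]),np.round(rr[1]),round(rr[2]))
d=shot('top')
print('chuck',onz(d,(216,257),40)); 
for uv in [(429,222),(489,237),(477,297),(414,282)]: print('bin',onz(d,uv,90).round())
print('mouse',onz(d,(325,256),20).round(),'bottle',onz(d,(476,177),130).round(),'box',onz(d,(196,196),18).round())
print('filter',onz(d,(374,176),60).round(),'A',onz(d,(338,170),86).round(),'B',onz(d,(303,167),86).round())
I=cv2.resize(d['img'][130:210,260:400],None,fx=5.5,fy=5.5,interpolation=cv2.INTER_CUBIC); cv2.imwrite('pics/man.png',I)
E
python3 m1.py
```

```text
top [[202. 270.]] [411. 313.] [19. 19.] 45
top [[232. 259.]] [436. 240.] [17. 15.] 0
top [[226. 244.]] [472. 254.] [10. 37.] 29
top [[210. 237.]] [492. 295.] [16. 27.] 64
scene [[382. 360.]] [494. 299.] [21. 34.] 67
scene [[422. 346.]] [413. 317.] [29. 24.] 35
scene [[377. 337.]] [476. 259.] [17. 43.] 30
scene [[388. 322.]] [438. 245.] [26. 22.] 37
chuck [443.87940305 280.43914988  40.        ]
bin [ 513. -232.   90.]
bin [ 474. -374.   90.]
bin [ 333. -337.   90.]
bin [ 370. -190.   90.]
mouse [446.  15.  20.] bottle [ 611. -341.  130.] box [603. 337.  18.]
filter [ 636. -108.   60.] A [645. -19.  86.] B [653.  66.  86.]
```

View pics/man.png

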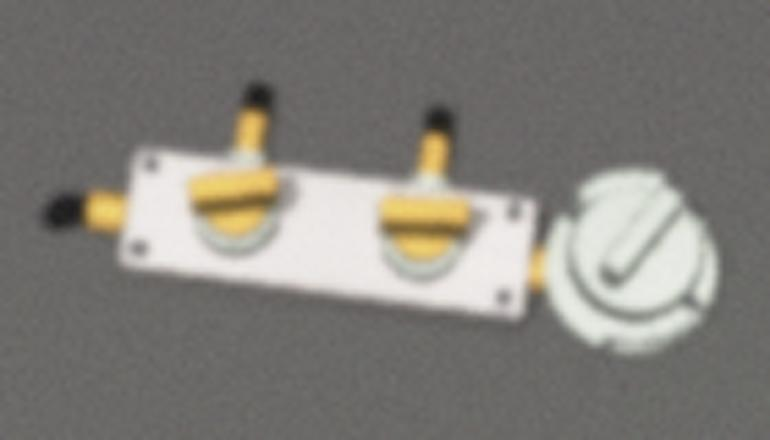

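Emit:
drive_tool(moves="1 -34 -23 0 0 0 0;1 -34 -23 0 0 0 0;1 -34 -23 0 0 0 0;1 -34 -23 0 0 0 0;1 -34 -23 0 0 0 0")

```text
time: 0.72
position: [310.6, 437.7, 404.7]
tool_rot: [0.0, 0.145, 0.989, 0.0]
ft_force: [1.5, 0.2, 0.9]
width: 1.0
```

Emit:
drive_tool(moves="0 -34 -23 0 0 0 0;0 -34 -23 0 0 0 0;0 -34 -23 0 0 0 0;0 -34 -23 0 0 0 0;0 0 0 0 0 0 0")

```text
time: 1.13
position: [417.3, 307.2, 405.1]
tool_rot: [0.002, 0.149, 0.989, -0.001]
ft_force: [0.5, 0.3, 0.4]
width: 0.499
```

```bash
cat > m2.py <<'E'
from h import *
import sys
d=shot('wrist',sys.argv[1]); s=r.state(); print(s['position'].round(1),s['tool_rot'].round(4),s['ft_force'].round(1),round(s['width'],2),s['time'])
g=cv2.cvtColor(d['img'],cv2.COLOR_BGR2GRAY)
c=(444,280)
m=np.zeros_like(g); poly=np.array([proj(d,(c[0]+92*np.cos(a),c[1]+92*np.sin(a),40)) for a in np.arange(0,6.28,.1)]).astype(np.int32); cv2.fillPoly(m,[poly],255)
b=((g<70)&(m>0)).astype(np.uint8)*255
for k in cv2.findContours(b,cv2.RETR_EXTERNAL,cv2.CHAIN_APPROX_NONE)[0]:
    if cv2.contourArea(k)<80: continue
    P=np.array([onz(d,p[0],54)[:2] for p in k],np.float32)
    rr=cv2.minAreaRect(P); print(k.mean(0).round(),np.round(rr[0]),np.round(rr[1]),round(rr[2]))
E
python3 m2.py w1.png
```

```text
[415.7 309.2 404.9] [ 5.000e-04  1.490e-01  9.888e-01 -1.000e-04] [-1.3  0.9 -0.1] 0.5 1.1833
[[233. 306.]] [476. 208.] [10. 12.] 23
[[386. 297.]] [508. 334.] [ 8. 19.] 72
[[340. 290.]] [489. 298.] [19. 36.] 66
[[275. 296.]] [475. 245.] [27. 74.] 38
[[258. 249.]] [434. 244.] [23. 25.] 71
[[333. 195.]] [409. 316.] [23. 23.] 36
```

View pics/w1.png

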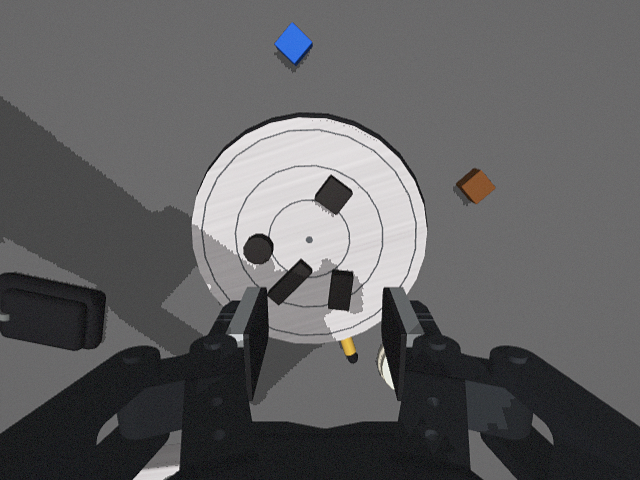

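```bash
cat > plan.py <<'E'
from h import *
def cur():
    s=r.state(); Rm=rot(s['tool_rot']); return s['position'].copy(),np.arctan2(Rm[1,1],Rm[0,1])
def plan(segs,step=40):
    p,a=cur(); print('at',p.round(1),round(np.degrees(a),1))
    for k,v in segs:
        if k=='jaw':
            t=(a-np.radians(v)+np.pi/2)%np.pi-np.pi/2   # + about tool z lowers jaw angle
            n=int(np.ceil(abs(t)/.12)); a-=t; print('turn',n,'x',round(t/max(n,1),4))
        else:
            D=np.array(v,float)-p; y=np.array([np.cos(a),np.sin(a)]); x=np.array([-y[1],y[0]])
            n=max(1,int(np.ceil(np.linalg.norm(D)/step))); p=p+D
            print('go',v,n,'x',np.round(np.array([D[:2]@x,D[:2]@y,-D[2]])/n,1))
E
python3 - <<'E'
from plan import *
s=rot(r.state()['tool_rot']);print(s.round(2).tolist())
plan([('jaw',36),('go',(411,315,330)),('go',(411,315,216)),('go',(411,315,330)),('go',(422,-283,330)),('go',(422,-283,250))])
E
```

```text
[[-0.96, 0.29, 0.0], [0.29, 0.96, -0.0], [-0.0, -0.0, -1.0]]
at [415.7 309.2 404.9] 72.9
turn 6 x 0.1072
go (411, 315, 330) 2 x [ 3.7 -0.2 37.5]
go (411, 315, 216) 3 x [ 0.  0. 38.]
go (411, 315, 330) 3 x [  0.   0. -38.]
go (422, -283, 330) 15 x [-32.7 -22.8  -0. ]
go (422, -283, 250) 2 x [ 0.  0. 40.]
```

Emit:
drive_tool(moves="0 0 0 0 0 0 0.107;0 0 0 0 0 0 0.107;0 0 0 0 0 0 0.107;0 0 0 0 0 0 0.107;0 0 0 0 0 0 0.107")

```text
time: 1.6
position: [412.8, 312.9, 404.6]
tool_rot: [-0.0, 0.404, 0.915, 0.0]
ft_force: [-0.4, -0.4, -0.2]
width: 0.493
```

Emit:
drive_tool(moves="0 0 0 0 0 0 0.107;0 4 0 38 0 0 0;0 4 0 37 0 0 0;0 0 0 0 0 0 0;0 0 0 38 0 0 0")

```text
time: 2.02
position: [410.4, 320.8, 296.6]
tool_rot: [0.003, 0.45, 0.893, 0.004]
ft_force: [3.2, 0.8, 2.2]
width: 0.499
```

Emit:
drive_tool(moves="0 0 0 38 0 0 0;0 0 0 28 0 0 0;0 0 0 10 0 0 0;0 0 0 0 0 0 0;-1 0 0 0 0 0 0")

```text
time: 2.43
position: [409.5, 319.2, 217.2]
tool_rot: [0.0, 0.45, 0.893, 0.001]
ft_force: [1.2, 0.7, -0.1]
width: 0.373
```

Emit:
drive_tool(moves="-1 0 0 0 0 0 0;-1 0 0 0 0 0 0;-1 0 0 0 0 0 0;-1 0 0 0 0 0 0;-1 0 0 0 0 0 0")

```text
time: 2.85
position: [410.2, 319.2, 218.4]
tool_rot: [0.001, 0.451, 0.893, 0.002]
ft_force: [-0.9, 0.9, 5.8]
width: 0.235
```

Emit:
drive_tool(moves="-1 0 0 -30 0 0 0;-1 0 0 -38 0 0 0;-1 0 0 -38 0 0 0;-1 0 0 -8 0 0 0;-1 0 0 0 0 0 0")

```text
time: 3.27
position: [410.5, 319.3, 335.0]
tool_rot: [0.003, 0.451, 0.893, 0.004]
ft_force: [0.1, 0.9, -0.5]
width: 0.237
```

Emit:
drive_tool(moves="-1 -33 -23 0 0 0 0;-1 -33 -23 0 0 0 0;-1 -33 -23 0 0 0 0;-1 -33 -23 0 0 0 0;-1 -33 -23 0 0 0 0")

```text
time: 3.68
position: [413.0, 115.6, 327.9]
tool_rot: [-0.001, 0.45, 0.893, -0.001]
ft_force: [0.2, -1.3, 0.3]
width: 0.242
```

Emit:
drive_tool(moves="-1 -33 -23 0 0 0 0;-1 -33 -23 0 0 0 0;-1 -33 -23 0 0 0 0;-1 -33 -23 0 0 0 0;-1 -33 -23 0 0 0 0")

```text
time: 4.1
position: [418.5, -85.4, 328.1]
tool_rot: [-0.001, 0.451, 0.893, -0.0]
ft_force: [0.4, 0.2, -0.2]
width: 0.234
```

Emit:
drive_tool(moves="-1 -33 -23 0 0 0 0;-1 -33 -23 0 0 0 0;-1 -33 -23 0 0 0 0;-1 -33 -23 0 0 0 0;-1 -30 -23 0 0 0 0")

```text
time: 4.52
position: [422.5, -284.2, 327.8]
tool_rot: [-0.001, 0.451, 0.893, 0.0]
ft_force: [0.4, 0.3, -0.5]
width: 0.235
```

Emit:
drive_tool(moves="-1 0 0 0 0 0 0;-1 0 0 40 0 0 0;-1 0 0 40 0 0 0;-1 0 0 0 0 0 0;0 0 0 0 0 0 0")

```text
time: 4.93
position: [421.5, -280.4, 245.7]
tool_rot: [-0.005, 0.451, 0.893, 0.001]
ft_force: [-0.9, 0.2, 1.2]
width: 0.367
```

Emit:
drive_tool(moves="0 0 0 0 0 0 0;0 0 0 0 0 0 0;0 0 0 -40 0 0 0;0 0 0 -40 0 0 0;0 0 0 0 0 0 0")

```text
time: 5.35
position: [426.9, -284.8, 341.1]
tool_rot: [0.01, 0.45, 0.893, -0.003]
ft_force: [1.7, -1.2, 0.2]
width: 0.498
```

```bash
python3 - <<'E'
from h import *
d=shot('wrist','w2.png')
E
python3 m1.py | head -8
python3 - <<'E'
from plan import *
plan([('jaw',65),('go',(492,297,335)),('go',(492,297,216)),('go',(492,297,335)),('go',(412,-290,335))])
E
```

```text
top [[232. 259.]] [437. 240.] [15. 15.] 0
top [[226. 244.]] [473. 254.] [ 9. 37.] 26
top [[210. 237.]] [492. 294.] [14. 27.] 69
scene [[382. 360.]] [494. 299.] [21. 34.] 67
scene [[377. 337.]] [476. 259.] [17. 43.] 30
scene [[388. 322.]] [438. 245.] [26. 22.] 37
chuck [443.87940305 280.43914988  40.        ]
bin [ 513. -232.   90.]
at [ 423.7 -282.3  331.2] 36.5
turn 5 x -0.0996
go (492, 297, 335) 15 x [12.2 36.9 -0.3]
go (492, 297, 216) 3 x [ 0.   0.  39.7]
go (492, 297, 335) 3 x [  0.    0.  -39.7]
go (412, -290, 335) 15 x [-11.7 -37.7  -0. ]
```

View pics/w2.png

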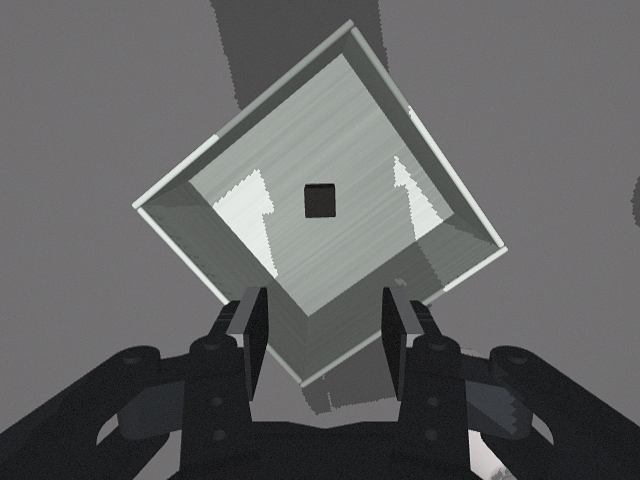

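Emit:
drive_tool(moves="0 0 0 0 0 0 -0.1;0 0 0 0 0 0 -0.1;0 0 0 0 0 0 -0.1;0 0 0 0 0 0 -0.1;0 0 0 0 0 0 -0.1")

```text
time: 5.97
position: [423.0, -281.8, 328.3]
tool_rot: [-0.001, 0.213, 0.977, 0.001]
ft_force: [-0.1, -0.1, -0.5]
width: 0.494
```

Emit:
drive_tool(moves="0 12 37 0 0 0 0;0 12 37 0 0 0 0;0 12 37 0 0 0 0;0 12 37 0 0 0 0;0 12 37 0 0 0 0")

```text
time: 6.38
position: [446.2, -87.4, 328.5]
tool_rot: [-0.001, 0.216, 0.976, 0.0]
ft_force: [0.7, -0.1, -0.6]
width: 0.503
```

Emit:
drive_tool(moves="0 12 37 0 0 0 0;0 12 37 0 0 0 0;0 12 37 0 0 0 0;0 12 37 0 0 0 0;0 12 37 0 0 0 0")

```text
time: 6.8
position: [469.6, 105.7, 328.6]
tool_rot: [-0.001, 0.216, 0.976, -0.0]
ft_force: [0.1, -0.9, -0.4]
width: 0.501
```

Emit:
drive_tool(moves="0 12 37 0 0 0 0;0 12 37 0 0 0 0;0 12 37 0 0 0 0;0 12 37 0 0 0 0;0 12 37 0 0 0 0")

```text
time: 7.22
position: [493.2, 298.7, 328.2]
tool_rot: [-0.001, 0.215, 0.977, -0.001]
ft_force: [0.0, -0.8, 0.0]
width: 0.499
```

Emit:
drive_tool(moves="0 0 0 30 0 0 0;0 0 0 0 0 0 0;0 0 0 0 0 0 0;0 0 0 0 0 0 0;0 0 0 0 0 0 0")

```text
time: 7.63
position: [494.3, 296.0, 300.3]
tool_rot: [0.0, 0.216, 0.976, 0.0]
ft_force: [-0.4, 0.5, 0.1]
width: 0.505
```

```bash
python3 m2.py w3.png
python3 - <<'E'
from plan import *
plan([('jaw',66),('go',(493,297,300)),('go',(493,297,216))])
E
```

```text
[494.5 296.  300.7] [6.000e-04 2.164e-01 9.763e-01 4.000e-04] [-0.2  1.  -0.6] 0.5 7.6833
[[274. 311.]] [519. 256.] [32. 25.] 43
[[181. 282.]] [474. 214.] [77. 16.] 29
[[325. 240.]] [490. 298.] [18. 34.] 66
[[247. 238.]] [471. 260.] [14. 43.] 29
[[190. 192.]] [435. 245.] [23. 26.] 10
at [494.5 296.  300.7] 65.0
turn 1 x -0.0174
go (493, 297, 300) 1 x [1.8 0.3 0.7]
go (493, 297, 216) 3 x [ 0.  0. 28.]
```

Emit:
drive_tool(moves="0 4 0 28 0 0 0;0 0 0 28 0 0 0;0 0 0 20 0 0 0;0 0 0 9 0 0 0;0 0 0 0 0 0 0")

```text
time: 8.1
position: [492.1, 298.6, 216.3]
tool_rot: [0.001, 0.217, 0.976, 0.002]
ft_force: [0.8, 1.1, 2.0]
width: 0.5
```

Emit:
drive_tool(moves="-1 0 0 0 0 0 0;-1 0 0 0 0 0 0;-1 0 0 0 0 0 0;-1 0 0 0 0 0 0;-1 0 0 0 0 0 0")

```text
time: 8.52
position: [491.3, 298.4, 216.2]
tool_rot: [0.001, 0.216, 0.976, 0.001]
ft_force: [-0.6, -2.0, 5.8]
width: 0.188
```

Emit:
drive_tool(moves="-1 0 0 -30 0 0 0;-1 0 0 -38 0 0 0;-1 0 0 -38 0 0 0;-1 0 0 -8 0 0 0;-1 0 0 0 0 0 0")

```text
time: 8.93
position: [491.9, 299.1, 333.3]
tool_rot: [0.004, 0.216, 0.976, 0.003]
ft_force: [0.4, 0.6, 0.1]
width: 0.19
```

Emit:
drive_tool(moves="-1 -12 -37 0 0 0 0;-1 -12 -37 0 0 0 0;-1 -12 -37 0 0 0 0;-1 -12 -37 0 0 0 0;-1 -12 -37 0 0 0 0")

```text
time: 9.35
position: [465.1, 103.9, 326.1]
tool_rot: [-0.002, 0.215, 0.977, -0.001]
ft_force: [0.7, -0.2, 0.3]
width: 0.191
```

Emit:
drive_tool(moves="-1 -12 -37 0 0 0 0;-1 -12 -37 0 0 0 0;-1 -12 -37 0 0 0 0;-1 -12 -37 0 0 0 0;-1 -12 -37 0 0 0 0")

```text
time: 9.77
position: [441.6, -89.0, 326.4]
tool_rot: [-0.002, 0.216, 0.976, 0.0]
ft_force: [0.9, -0.3, -0.1]
width: 0.188
```

Emit:
drive_tool(moves="-1 -12 -37 0 0 0 0;-1 -12 -37 0 0 0 0;-1 -12 -37 0 0 0 0;-1 -12 -37 0 0 0 0;-1 -12 -37 0 0 0 0")

```text
time: 10.18
position: [418.3, -281.8, 326.1]
tool_rot: [-0.002, 0.216, 0.976, 0.001]
ft_force: [0.6, -0.3, 0.8]
width: 0.185
```

Emit:
drive_tool(moves="-1 0 0 0 0 0 0;-1 0 0 40 0 0 0;-1 0 0 40 0 0 0;-1 0 0 0 0 0 0;0 0 0 0 0 0 0")

```text
time: 10.6
position: [417.7, -278.5, 244.3]
tool_rot: [-0.005, 0.216, 0.976, 0.003]
ft_force: [0.0, -0.7, -0.2]
width: 0.316
```

Emit:
drive_tool(moves="0 0 0 0 0 0 0;0 0 0 0 0 0 0;0 0 0 -40 0 0 0;0 0 0 -40 0 0 0;0 0 0 0 0 0 0")

```text
time: 11.02
position: [423.3, -283.2, 340.0]
tool_rot: [0.009, 0.215, 0.976, -0.005]
ft_force: [1.8, -1.5, 2.0]
width: 0.501
```

```bash
python3 m1.py | head -6
python3 - <<'E'
from plan import *
d=shot('wrist','w4.png')
plan([('jaw',105),('go',(435,244,335)),('go',(435,244,300)),('go',(435,244,335)),('go',(422,-283,335))])
E
```

```text
top [[232. 259.]] [437. 240.] [15. 15.] 0
top [[226. 245.]] [472. 254.] [10. 37.] 34
scene [[377. 337.]] [475. 259.] [17. 43.] 35
scene [[388. 322.]] [438. 245.] [26. 22.] 37
chuck [443.87940305 280.43914988  40.        ]
bin [ 513. -232.   90.]
at [ 420.1 -280.5  330.1] 65.1
turn 6 x -0.116
go (435, 244, 335) 14 x [-10.7  35.9  -0.3]
go (435, 244, 300) 1 x [-0.  0. 35.]
go (435, 244, 335) 1 x [  0.   0. -35.]
go (422, -283, 335) 14 x [ 10.6 -36.1  -0. ]
```

Emit:
drive_tool(moves="0 0 0 0 0 0 -0.116;0 0 0 0 0 0 -0.116;0 0 0 0 0 0 -0.116;0 0 0 0 0 0 -0.116;0 0 0 0 0 0 -0.116")

```text
time: 11.63
position: [419.4, -280.1, 327.3]
tool_rot: [-0.001, -0.075, 0.997, 0.001]
ft_force: [0.6, 0.0, 1.1]
width: 0.498
```

Emit:
drive_tool(moves="0 0 0 0 0 0 -0.116;0 -11 36 0 0 0 0;0 -11 36 0 0 0 0;0 -11 36 0 0 0 0;0 -11 36 0 0 0 0")

```text
time: 12.05
position: [424.3, -128.6, 327.4]
tool_rot: [-0.001, -0.13, 0.992, 0.001]
ft_force: [1.1, 0.1, 0.6]
width: 0.499
```

Emit:
drive_tool(moves="0 -11 36 0 0 0 0;0 -11 36 0 0 0 0;0 -11 36 0 0 0 0;0 -11 36 0 0 0 0;0 -10 36 0 0 0 0")

```text
time: 12.47
position: [429.9, 59.5, 327.7]
tool_rot: [-0.001, -0.13, 0.991, 0.0]
ft_force: [1.1, 0.4, -0.6]
width: 0.501
```

Emit:
drive_tool(moves="0 -10 36 0 0 0 0;0 -10 36 0 0 0 0;0 -10 36 0 0 0 0;0 -10 36 0 0 0 0;0 -11 36 0 0 0 0")

```text
time: 12.88
position: [432.4, 246.4, 327.4]
tool_rot: [-0.001, -0.13, 0.991, -0.0]
ft_force: [0.4, -0.4, -0.1]
width: 0.5
```

Emit:
drive_tool(moves="0 0 0 30 0 0 0;0 0 0 0 0 0 0;0 0 0 0 0 0 0;0 0 0 0 0 0 0;0 0 0 0 0 0 0")

```text
time: 13.3
position: [434.0, 244.0, 299.3]
tool_rot: [0.0, -0.13, 0.992, 0.0]
ft_force: [0.6, -0.4, -0.6]
width: 0.503
```

```bash
python3 m2.py w5.png
python3 - <<'E'
from plan import *
plan([('go',(435,244,300)),('go',(435,244,216)),('go',(435,244,335))])
E
```

```text
[434.2 244.  299.6] [ 7.000e-04 -1.294e-01  9.916e-01  1.000e-04] [-0.3  0.2 -0.4] 0.5 13.35
[[418. 344.]] [483. 308.] [78. 56.] 64
[[260. 325.]] [488. 217.] [46. 16.] 18
[[235. 277.]] [462. 201.] [45.  6.] 7
[[318. 285.]] [452. 244.] [58. 42.] 37
at [434.2 244.  299.6] 104.9
go (435, 244, 300) 1 x [-0.7 -0.2 -0.4]
go (435, 244, 216) 3 x [ 0.  0. 28.]
go (435, 244, 335) 3 x [  0.    0.  -39.7]
```

View pics/w5.png

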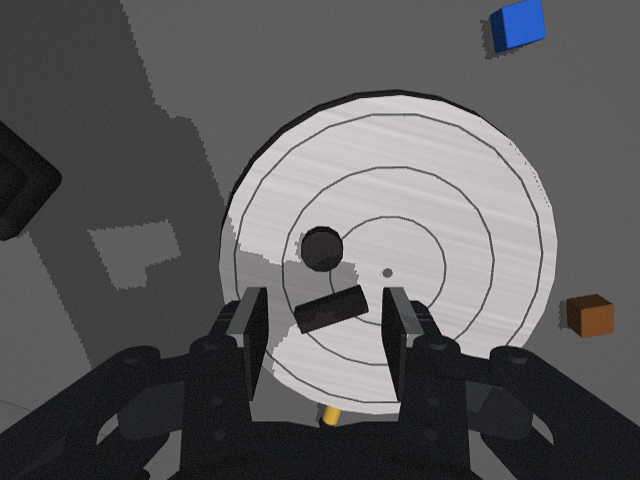

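Emit:
drive_tool(moves="0 0 0 28 0 0 0;0 0 0 28 0 0 0;0 0 0 20 0 0 0;0 0 0 8 0 0 0;0 0 0 0 0 0 0")

```text
time: 13.77
position: [433.1, 243.7, 213.3]
tool_rot: [-0.002, -0.13, 0.992, -0.0]
ft_force: [0.1, -0.3, 0.6]
width: 0.502
```

Emit:
drive_tool(moves="-1 0 0 0 0 0 0;-1 0 0 0 0 0 0;-1 0 0 0 0 0 0;-1 0 0 0 0 0 0;-1 0 0 0 0 0 0")

```text
time: 14.18
position: [434.8, 245.1, 216.6]
tool_rot: [0.002, -0.13, 0.991, 0.0]
ft_force: [-0.6, -0.9, 6.3]
width: 0.248
```

Emit:
drive_tool(moves="-1 0 0 -30 0 0 0;-1 0 0 -38 0 0 0;-1 0 0 -38 0 0 0;-1 0 0 -8 0 0 0;-1 0 0 0 0 0 0")

```text
time: 14.6
position: [435.3, 245.5, 333.3]
tool_rot: [0.005, -0.13, 0.991, 0.001]
ft_force: [0.8, -1.0, -1.0]
width: 0.245
```

Emit:
drive_tool(moves="-1 11 -36 0 0 0 0;-1 11 -36 0 0 0 0;-1 11 -36 0 0 0 0;-1 11 -36 0 0 0 0;-1 11 -36 0 0 0 0")

```text
time: 15.02
position: [425.6, 55.3, 326.6]
tool_rot: [-0.002, -0.131, 0.991, 0.0]
ft_force: [1.6, -0.7, -0.8]
width: 0.246
```

Emit:
drive_tool(moves="-1 11 -36 0 0 0 0;-1 11 -36 0 0 0 0;-1 11 -36 0 0 0 0;-1 11 -36 0 0 0 0;-1 11 -36 0 0 0 0")

```text
time: 15.43
position: [419.0, -132.8, 326.7]
tool_rot: [-0.001, -0.13, 0.991, 0.001]
ft_force: [0.8, -0.3, -0.5]
width: 0.246
```

Emit:
drive_tool(moves="-1 11 -36 0 0 0 0;-1 11 -36 0 0 0 0;-1 11 -36 0 0 0 0;-1 11 -36 0 0 0 0;-1 0 0 0 0 0 0")

```text
time: 15.85
position: [414.3, -287.1, 327.5]
tool_rot: [-0.001, -0.128, 0.992, -0.001]
ft_force: [-0.1, 0.3, -0.1]
width: 0.244
```

Emit:
drive_tool(moves="-1 0 0 0 0 0 0;-1 0 0 40 0 0 0;-1 0 0 40 0 0 0;-1 0 0 0 0 0 0;0 0 0 0 0 0 0")

```text
time: 16.27
position: [413.4, -279.1, 245.0]
tool_rot: [-0.003, -0.131, 0.991, 0.004]
ft_force: [-0.2, 0.4, -0.3]
width: 0.372
```

Emit:
drive_tool(moves="0 0 0 0 0 0 0;0 0 0 0 0 0 0;0 0 0 -40 0 0 0;0 0 0 -40 0 0 0;0 0 0 0 0 0 0")

```text
time: 16.68
position: [418.4, -284.5, 340.0]
tool_rot: [0.007, -0.131, 0.991, -0.008]
ft_force: [1.8, -1.3, 1.9]
width: 0.499
```

```bash
python3 m1.py | head -6
python3 - <<'E'
from plan import *
d=shot('wrist','w6.png')
plan([('jaw',29),('go',(472,258,335)),('go',(472,258,300)),('go',(472,258,335)),('go',(430,-283,335))])
E
```

```text
top [[226. 245.]] [471. 254.] [10. 36.] 34
scene [[377. 337.]] [475. 259.] [17. 43.] 35
chuck [443.87940305 280.43914988  40.        ]
bin [ 513. -232.   90.]
bin [ 474. -374.   90.]
bin [ 333. -337.   90.]
at [ 415.2 -281.9  330.1] 105.0
turn 12 x 0.1105
go (472, 258, 335) 14 x [31.8 22.2 -0.3]
go (472, 258, 300) 1 x [ 0.  0. 35.]
go (472, 258, 335) 1 x [  0.   0. -35.]
go (430, -283, 335) 14 x [-32.3 -21.4  -0. ]
```

Emit:
drive_tool(moves="0 0 0 0 0 0 0.11;0 0 0 0 0 0 0.11;0 0 0 0 0 0 0.11;0 0 0 0 0 0 0.11;0 0 0 0 0 0 0.11")

```text
time: 17.3
position: [414.5, -281.4, 327.3]
tool_rot: [-0.001, 0.147, 0.989, 0.001]
ft_force: [-0.5, -0.4, 0.9]
width: 0.499
```

Emit:
drive_tool(moves="0 0 0 0 0 0 0.11;0 0 0 0 0 0 0.11;0 0 0 0 0 0 0.11;0 0 0 0 0 0 0.11;0 0 0 0 0 0 0.11")

```text
time: 17.72
position: [414.5, -281.4, 327.2]
tool_rot: [-0.001, 0.41, 0.912, 0.0]
ft_force: [-0.6, -0.5, 1.2]
width: 0.502
```

Emit:
drive_tool(moves="0 0 0 0 0 0 0.11;0 32 22 0 0 0 0;0 32 22 0 0 0 0;0 32 22 0 0 0 0;0 32 22 0 0 0 0")

```text
time: 18.13
position: [411.0, -125.1, 327.4]
tool_rot: [-0.001, 0.457, 0.889, 0.0]
ft_force: [1.0, 0.9, 0.6]
width: 0.503
```

Emit:
drive_tool(moves="0 32 22 0 0 0 0;0 32 22 0 0 0 0;0 32 22 0 0 0 0;0 32 22 0 0 0 0;0 32 22 0 0 0 0")

```text
time: 18.55
position: [406.9, 69.3, 327.7]
tool_rot: [-0.001, 0.457, 0.89, -0.0]
ft_force: [1.0, 0.5, 0.6]
width: 0.501
```

Emit:
drive_tool(moves="0 32 22 0 0 0 0;0 32 22 0 0 0 0;0 32 22 0 0 0 0;0 32 22 0 0 0 0;0 29 22 0 0 0 0")

```text
time: 18.97
position: [404.7, 261.1, 327.5]
tool_rot: [-0.001, 0.456, 0.89, -0.001]
ft_force: [0.5, 0.0, 0.3]
width: 0.502
```

Emit:
drive_tool(moves="0 0 0 30 0 0 0;0 0 0 0 0 0 0;0 0 0 0 0 0 0;0 0 0 0 0 0 0;0 0 0 0 0 0 0")

```text
time: 19.38
position: [406.4, 258.4, 299.3]
tool_rot: [0.0, 0.457, 0.889, 0.0]
ft_force: [-0.3, 0.7, -0.3]
width: 0.505
```

```bash
python3 m2.py w7.png
python3 - <<'E'
from plan import *
plan([('go',(472,258,300)),('go',(472,258,216)),('go',(472,258,335)),('go',(430,-283,335))])
E
```

```text
[406.7 258.5 299.6] [5.000e-04 4.575e-01 8.892e-01 5.000e-04] [ 0.6 -0.7  0.3] 0.5 19.4333
[[378. 334.]] [458. 232.] [128.  73.] 42
at [406.7 258.5 299.6] 35.5
go (472, 258, 300) 2 x [-19.2  26.5  -0.2]
go (472, 258, 216) 3 x [ 0.  0. 28.]
go (472, 258, 335) 3 x [  0.    0.  -39.7]
go (430, -283, 335) 14 x [-29.7 -24.9  -0. ]
```

View pics/w7.png

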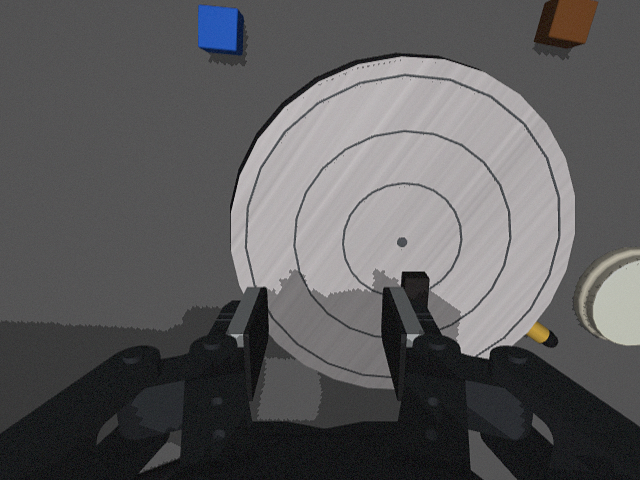

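Emit:
drive_tool(moves="0 -19 27 0 0 0 0;0 -19 26 0 0 0 0;0 0 0 0 0 0 0.06;0 0 0 0 0 0 0;0 0 0 0 0 0 0")

```text
time: 19.85
position: [471.7, 258.4, 299.3]
tool_rot: [0.0, 0.483, 0.875, 0.0]
ft_force: [-0.1, 0.4, -0.4]
width: 0.498
```

```bash
python3 m2.py w8.png
python3 - <<'E'
from plan import *
plan([('go',(472,258,300)),('go',(472,258,216)),('go',(472,258,335)),('go',(430,-283,335))])
E
```

```text
[471.1 258.5 299. ] [-1.000e-04  4.832e-01  8.755e-01 -0.000e+00] [ 0.2  0.5 -0.5] 0.5 19.9
[[231. 307.]] [444. 201.] [ 8. 10.] 5
[[318. 314.]] [488. 227.] [86. 26.] 33
[[324. 247.]] [471. 260.] [16. 43.] 35
at [471.1 258.5 299. ] 32.2
go (472, 258, 300) 1 x [-0.9  0.5 -1. ]
go (472, 258, 216) 3 x [ 0.  0. 28.]
go (472, 258, 335) 3 x [  0.    0.  -39.7]
go (430, -283, 335) 14 x [-31.1 -23.1  -0. ]
```

Emit:
drive_tool(moves="0 1 0 28 0 0 -0.03;0 0 0 28 0 0 0;0 0 0 20 0 0 0;0 0 0 8 0 0 0;0 0 0 0 0 0 0")

```text
time: 20.32
position: [469.4, 259.6, 213.4]
tool_rot: [-0.001, 0.47, 0.883, -0.001]
ft_force: [-1.1, 0.1, 0.5]
width: 0.499
```

Emit:
drive_tool(moves="-1 0 0 0 0 0 0;-1 0 0 0 0 0 0;-1 0 0 0 0 0 0;-1 0 0 0 0 0 0;-1 0 0 0 0 0 0")

```text
time: 20.73
position: [471.4, 260.3, 216.1]
tool_rot: [0.001, 0.47, 0.883, 0.001]
ft_force: [-1.5, -0.7, 6.0]
width: 0.142
```

Emit:
drive_tool(moves="-1 0 0 -30 0 0 0;-1 0 0 -38 0 0 0;-1 0 0 -38 0 0 0;-1 0 0 -8 0 0 0;-1 0 0 0 0 0 0")

```text
time: 21.15
position: [472.5, 260.6, 333.4]
tool_rot: [0.003, 0.47, 0.883, 0.004]
ft_force: [-0.5, -0.7, -0.6]
width: 0.138
```

Emit:
drive_tool(moves="-1 -31 -24 0 0 0 0;-1 -31 -24 0 0 0 0;-1 -31 -24 0 0 0 0;-1 -31 -24 0 0 0 0;-1 -31 -24 0 0 0 0")

```text
time: 21.57
position: [456.2, 62.9, 326.4]
tool_rot: [-0.002, 0.47, 0.883, -0.001]
ft_force: [0.7, 0.2, 0.4]
width: 0.138
```

Emit:
drive_tool(moves="-1 -31 -24 0 0 0 0;-1 -31 -24 0 0 0 0;-1 -31 -24 0 0 0 0;-1 -31 -24 0 0 0 0;-1 -31 -24 0 0 0 0")

```text
time: 21.98
position: [443.1, -132.6, 326.5]
tool_rot: [-0.002, 0.47, 0.883, -0.0]
ft_force: [1.4, 0.1, 0.8]
width: 0.136
```

Emit:
drive_tool(moves="-1 -31 -24 0 0 0 0;-1 -31 -24 0 0 0 0;-1 -31 -24 0 0 0 0;-1 -31 -24 0 0 0 0;-1 0 0 0 0 0 0")

```text
time: 22.4
position: [433.0, -293.1, 327.2]
tool_rot: [0.0, 0.472, 0.881, -0.002]
ft_force: [0.2, -0.1, 0.7]
width: 0.142
```

Emit:
drive_tool(moves="-1 0 0 0 0 0 0;-1 0 0 40 0 0 0;-1 0 0 40 0 0 0;-1 0 0 0 0 0 0;0 0 0 0 0 0 0")

```text
time: 22.82
position: [432.4, -284.8, 244.9]
tool_rot: [-0.005, 0.469, 0.883, 0.001]
ft_force: [-0.3, 0.6, 0.6]
width: 0.263
```

Emit:
drive_tool(moves="0 0 0 0 0 0 0;0 0 0 0 0 0 0;0 0 0 -40 0 0 0;0 0 0 -40 0 0 0;0 0 0 0 0 0 0")

```text
time: 23.23
position: [437.6, -290.1, 340.2]
tool_rot: [0.01, 0.47, 0.883, -0.002]
ft_force: [2.8, -0.4, 0.6]
width: 0.501
```

```bash
python3 m1.py | head -3
python3 - <<'E'
from plan import *
d=shot('wrist','w9.png')
plan([('go',(560,-60,360))])
E
```

```text
chuck [443.87940305 280.43914988  40.        ]
bin [ 513. -232.   90.]
bin [ 474. -374.   90.]
at [ 434.3 -287.5  330.2] 33.9
go (560, -60, 360) 7 x [16.9 33.  -4.3]
```

View pics/w9.png

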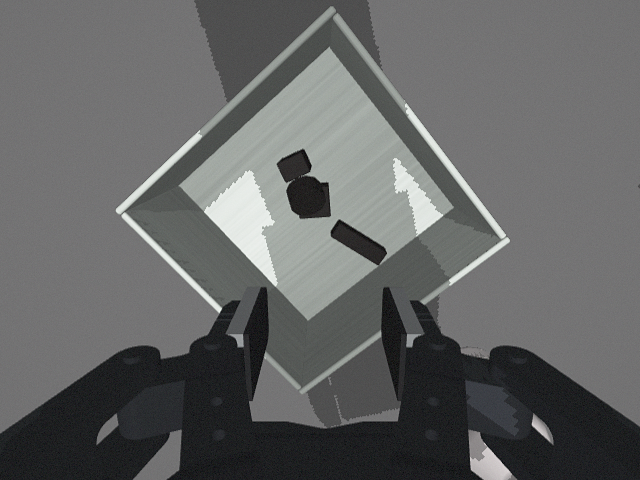

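Emit:
drive_tool(moves="0 0 0 0 0 0 -0.1;0 0 0 0 0 0 -0.1;0 0 0 0 0 0 -0.1;0 -3 38 -3 0 0 0;0 -3 38 -3 0 0 0")

```text
time: 23.85
position: [485.7, -232.5, 333.2]
tool_rot: [-0.002, 0.335, 0.942, 0.0]
ft_force: [1.0, -1.0, 0.2]
width: 0.5
```

Emit:
drive_tool(moves="0 -3 38 -3 0 0 0;0 -3 37 -3 0 0 0;0 -3 37 -3 0 0 0;0 -3 37 -3 0 0 0;0 -3 37 -3 0 0 0")

```text
time: 24.27
position: [615.4, -95.1, 348.2]
tool_rot: [-0.001, 0.333, 0.943, -0.0]
ft_force: [-0.3, -0.5, -0.5]
width: 0.505
```

Emit:
drive_tool(moves="0 -3 37 -3 0 0 0;0 -3 37 -3 0 0 0;0 0 0 0 0 0 0;0 0 0 0 0 0 0;0 0 0 0 0 0 0")

```text
time: 24.68
position: [665.5, -43.0, 354.0]
tool_rot: [-0.002, 0.333, 0.943, -0.001]
ft_force: [-0.2, 0.7, -0.0]
width: 0.505
```

```bash
python3 - <<'E'
from plan import *
d=shot('wrist','w10.png'); print(cur())
E
```

```text
(array([665.20772555, -43.57598152, 354.21828249]), np.float64(0.8916043205644605))
```

View pics/w10.png

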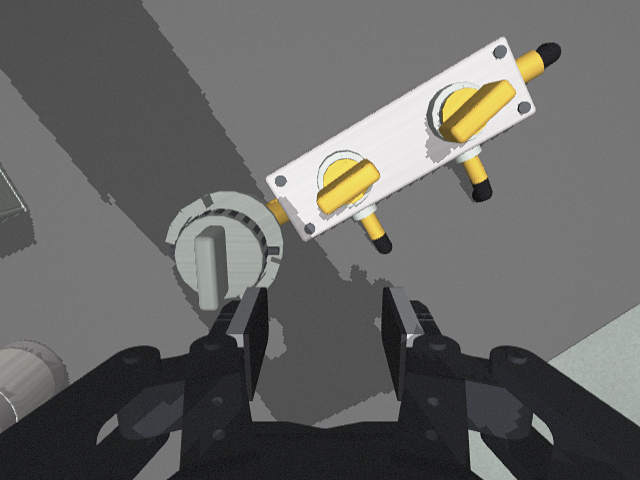

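```bash
cat > m3.py <<'E'
from plan import *
d=shot('wrist'); d0=d['img']
# block top mask
hsv=cv2.cvtColor(d0,cv2.COLOR_BGR2HSV)
px=[(503,38),(536,107),(268,182),(304,240)]; mod=np.array([(-28,145),(28,145),(-28,-40),(28,-40)],float)
W=np.array([onz(d,p,34)[:2] for p in px]); print(W.round(1).tolist(),[np.linalg.norm(W[i]-W[j]).round(1) for i,j in [(0,1),(2,3),(0,2),(1,3)]])
mc=mod.mean(0);wc=W.mean(0);A=(mod-mc).T@(W-wc);psi=np.arctan2(A[0,1]-A[1,0],A[0,0]+A[1,1])
Rm=np.array([[np.cos(psi),-np.sin(psi)],[np.sin(psi),np.cos(psi)]]); o=wc-Rm@mc
print('psi',np.degrees(psi).round(2),'o',o.round(1))
T=lambda x,y:o+Rm@np.array([x,y])
for n,y,z in [('cap',-85,102),('A',10,89.5),('B',95,89.5)]:
    P=T(0,y); print(n,P.round(1),'proj',proj(d,(*P,z)).round())
V=d0.copy()
for y,z in [(-85,102),(10,89.5),(95,89.5)]: cv2.circle(V,tuple(int(c) for c in proj(d,(*T(0,y),z))),2,(0,0,255),-1)
for x,y in mod: cv2.circle(V,tuple(int(c) for c in proj(d,(*T(x,y),34))),2,(255,0,0),-1)
cv2.imwrite('pics/w10b.png',cv2.resize(V[20:320,140:580],None,fx=1.8,fy=1.8))
E
python3 m3.py
```

```text
[[643.5, 120.6], [693.6, 115.0], [618.6, -58.6], [667.4, -66.1]] [np.float64(50.4), np.float64(49.4), np.float64(180.9), np.float64(182.9)]
psi -8.03 o [648.4 -24.3]
cap [ 636.6 -108.4] proj [207. 277.]
A [649.8 -14.4] proj [349. 190.]
B [661.7  69.8] proj [484. 111.]
```

View pics/w10b.png

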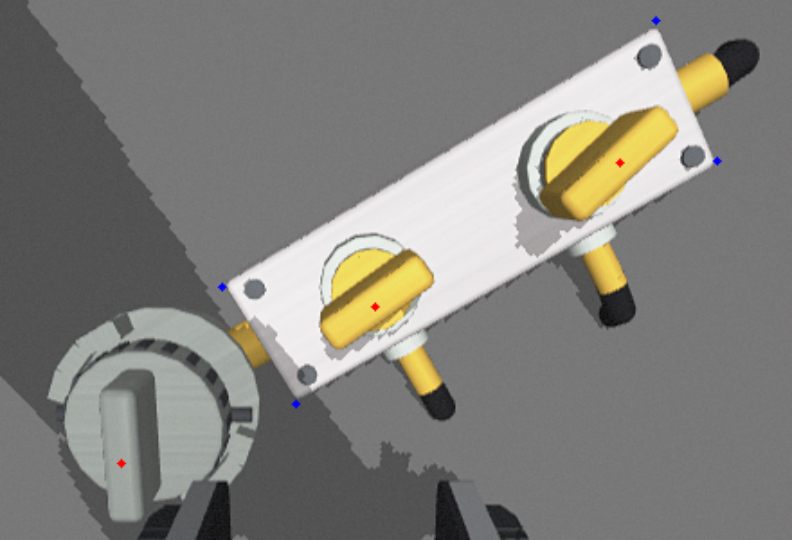

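```bash
python3 - <<'E'
from plan import *
d=shot('wrist'); f=lambda u,v:(140+u/1.8,20+v/1.8)
for n,a,b,z in [('cap',(118,390),(124,515),102),('A',(325,332),(428,265),89.5),('B',(567,205),(672,117),89.5)]:
    P,Q=onz(d,f(*a),z),onz(d,f(*b),z); D=(Q-P)[:2]; print(n,((P+Q)/2).round(1),np.linalg.norm(D).round(1),np.degrees(np.arctan2(D[1],D[0])).round(1))
plan([('go',(637,-106,354)),('go',(637,-106,290))])
E
```

```text
cap [ 634.2 -106.9  102. ] 42.6 -40.8
A [648.1 -13.4  89.5] 38.9 84.5
B [661.4  69.6  89.5] 38.8 92.3
at [665.2 -44.2 354.9] 51.0
go (637, -106, 354) 2 x [ -8.5 -32.9   0.4]
go (637, -106, 290) 2 x [ 0.  0. 32.]
```

Emit:
drive_tool(moves="0 -8 -34 0 0 0 0;0 -8 -34 0 0 0 0;0 0 0 30 0 0 0.03;0 0 0 25 0 0 0;0 0 0 0 0 0 0")

```text
time: 25.25
position: [632.3, -107.3, 294.8]
tool_rot: [-0.006, 0.349, 0.937, -0.0]
ft_force: [-1.0, 1.0, -1.1]
width: 0.498
```

Emit:
drive_tool(moves="0 0 0 0 0 0 0;0 0 0 0 0 0 0;0 0 0 0 0 0 0")

```text
time: 25.5
position: [636.7, -106.3, 303.0]
tool_rot: [0.002, 0.347, 0.938, 0.0]
ft_force: [-0.2, -0.3, 0.3]
width: 0.502
```

```bash
python3 - <<'E'
from plan import *
d=shot('wrist','w11.png'); p,a=cur(); print(p.round(1),np.degrees(a).round(1))
V=d['img']
for x in (-25,0,25):
  pt=p+np.array([-np.sin(a),np.cos(a),0])*x; q=proj(d,(pt[0],pt[1],102)); print(x,q.round()); cv2.circle(V,tuple(int(c) for c in q),2,(0,0,255),-1)
cv2.imwrite('pics/w11.png',V)
E
```

```text
[ 636.8 -106.2  303.1] 49.4
-25 [325. 329.]
0 [325. 279.]
25 [325. 224.]
```

View pics/w11.png

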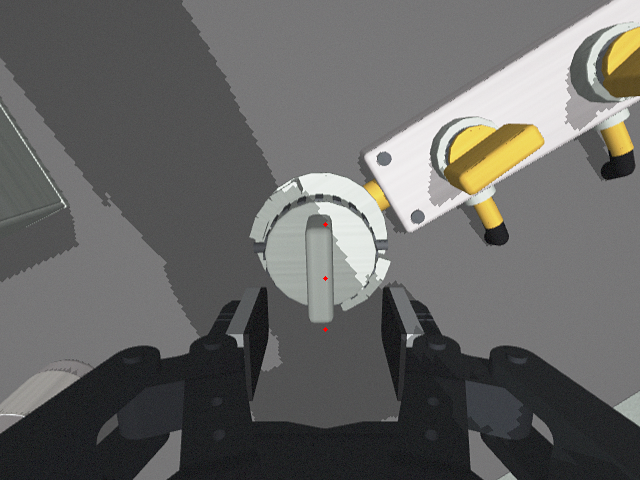

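Emit:
drive_tool(moves="0 2.5 -2.5 20 0 0 0;0 0 0 20 0 0 0;0 0 0 13 0 0 0;0 0 0 0 0 0 0;0 0 0 0 0 0 0")

```text
time: 25.97
position: [632.3, -106.1, 247.5]
tool_rot: [-0.001, 0.347, 0.938, -0.0]
ft_force: [-0.0, 0.5, 0.6]
width: 0.5
```

Emit:
drive_tool(moves="-1 0 0 0 0 0 0;-1 0 0 0 0 0 0;-1 0 0 0 0 0 0;-1 0 0 0 0 0 0;-1 0 0 0 0 0 0")

```text
time: 26.38
position: [633.3, -106.4, 249.6]
tool_rot: [0.002, 0.347, 0.938, 0.0]
ft_force: [0.7, 0.5, 4.9]
width: 0.131
```

Emit:
drive_tool(moves="-1 0 0 0 0 0 0;-1 0 0 0 0 0 0")

```text
time: 26.55
position: [633.3, -106.4, 249.6]
tool_rot: [0.002, 0.347, 0.938, 0.0]
ft_force: [0.2, 1.4, 5.7]
width: 0.13
```

```bash
python3 -c "
from h import *
s=r.state();print(s['position'],s['ft_force'],s['torque'],s['width'],s['q'])
shot('wrist','w12.png')"
```

```text
[ 633.3121077  -106.37729972  249.60465837] [0.21210443 1.37119278 5.72699601] [ 0.21744734  0.01871459 -0.06450797] 0.13007581844614657 [-2.75725506e-01  4.16135243e-01  1.67248848e+00  5.00600522e-04
  1.04962522e+00 -1.13793379e+00]
```

View pics/w12.png

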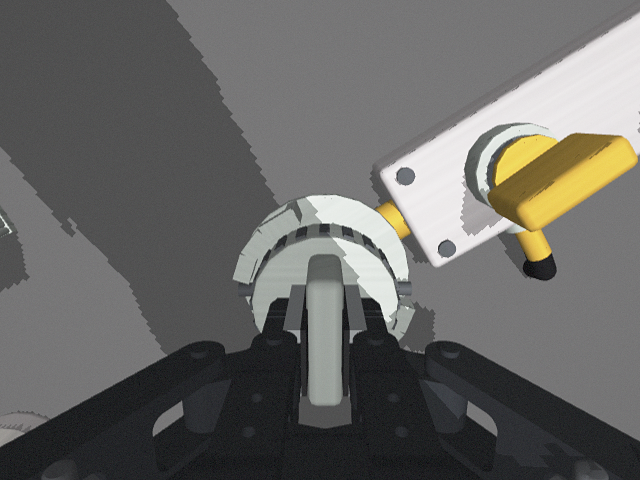

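Emit:
drive_tool(moves="-1 0 0 3 0 0 0;-1 0 0 3 0 0 0;-1 0 0 2.5 0 0 0;-1 0 0 0 0 0 0;-1 0 0 0 0 0 0")

```text
time: 27.02
position: [633.5, -106.4, 242.3]
tool_rot: [0.001, 0.347, 0.938, 0.0]
ft_force: [-1.6, 2.1, 11.1]
width: 0.13
```

Emit:
drive_tool(moves="-1 0 0 0 0 0 0;-1 0 0 0 0 0 0")

```text
time: 27.18
position: [633.5, -106.4, 242.4]
tool_rot: [0.001, 0.347, 0.938, 0.0]
ft_force: [-1.5, 1.7, 11.1]
width: 0.132
```

Emit:
drive_tool(moves="-1 0 0 2 0 0 0;-1 0 0 0 0 0 0;-1 0 0 0 0 0 0;-1 0 0 0 0 0 0.05;-1 0 0 0 0 0 0.05")

```text
time: 27.6
position: [633.5, -106.3, 240.7]
tool_rot: [0.002, 0.394, 0.919, 0.0]
ft_force: [-2.1, 2.9, 12.2]
width: 0.131
```

Emit:
drive_tool(moves="-1 0 0 0 0 0 0.08;-1 0 0 0 0 0 0.1;-1 0 0 0 0 0 0.1;-1 0 0 0 0 0 0;-1 0 0 0 0 0 0")

```text
time: 28.02
position: [633.8, -106.1, 240.8]
tool_rot: [0.002, 0.518, 0.855, 0.001]
ft_force: [-1.5, 3.2, 11.7]
width: 0.131
```

Emit:
drive_tool(moves="-1 0 0 0 0 0 0.1;-1 0 0 0 0 0 0.1;-1 0 0 0 0 0 0.1;-1 0 0 0 0 0 0.1;-1 0 0 0 0 0 0.1")

```text
time: 28.43
position: [634.3, -105.9, 241.2]
tool_rot: [0.002, 0.715, 0.699, 0.002]
ft_force: [-0.2, 4.5, 12.2]
width: 0.126
```

Emit:
drive_tool(moves="-1 0 0 0 0 0 0.08;-1 0 0 0 0 0 0.04;-1 0 0 0 0 0 0;-1 0 0 0 0 0 0;-1 0 0 0 0 0 0")

```text
time: 28.85
position: [634.4, -105.9, 241.3]
tool_rot: [0.002, 0.754, 0.657, 0.003]
ft_force: [1.5, 3.8, 13.0]
width: 0.127
```

```bash
python3 -c "
from plan import *
s=r.state();print(s['position'],s['ft_force'],s['torque'],s['width'],np.degrees(cur()[1]))
shot('wrist','w13.png')"
```

```text
[ 634.43881933 -105.92414478  241.28736732] [ 1.48600898  3.7941266  12.95893476] [ 0.5713876   0.18636023 -0.08019986] 0.12691176292336237 -7.918282032940298
```

View pics/w13.png

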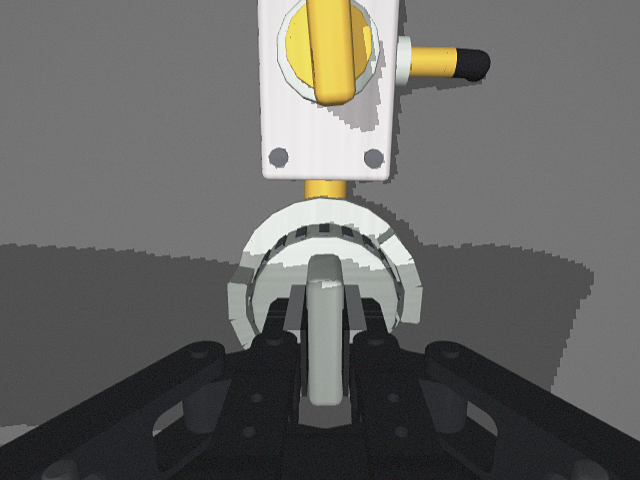

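Emit:
drive_tool(moves="-1 0 0 0 0 0 0.04;-1 0 0 0 0 0 0.02;-1 0 0 0 0 0 0;-1 0 0 0 0 0 0;-1 0 0 0 0 0 0")

```text
time: 29.32
position: [634.5, -105.7, 241.4]
tool_rot: [0.002, 0.772, 0.635, 0.002]
ft_force: [1.3, 4.2, 11.6]
width: 0.131
```

```bash
python3 -c "
from plan import *
s=r.state();print(s['position'],s['ft_force'],s['torque'],s['width'],np.degrees(cur()[1]))"
```

```text
[ 634.53728653 -105.73787724  241.35718722] [ 1.30674649  4.17834504 11.64994281] [0.67566748 0.10911652 0.90098901] 0.13114356267582003 -11.113253217954856
```

Emit:
drive_tool(moves="-1 0 0 -3 0 0 0;-1 0 0 -3 0 0 -0.03;-1 0 0 0 0 0 0;-1 0 0 0 0 0 0;-0.3 0 0 0 0 0 0")

```text
time: 29.73
position: [633.5, -106.3, 245.2]
tool_rot: [0.002, 0.764, 0.646, 0.001]
ft_force: [-0.4, -0.7, -0.1]
width: 0.254
```

Emit:
drive_tool(moves="-0.3 0 0 0 0 0 0;-0.3 0 0 0 0 0 0;-0.3 0 0 0 0 0 0;-0.3 0 0 0 0 0 0;-0.3 0 0 0 0 0 0")

```text
time: 30.15
position: [632.0, -106.4, 242.6]
tool_rot: [-0.001, 0.764, 0.645, -0.0]
ft_force: [-0.2, 0.6, 0.8]
width: 0.352
```

```bash
python3 -c "
from plan import *
s=r.state();print(s['position'],s['ft_force'],s['torque'],s['width'],np.degrees(cur()[1]))"
```

```text
[ 631.96905852 -106.41476778  242.62736792] [-0.24402715  0.57127001  0.84697639] [-0.03394298  0.09916091  0.00718478] 0.35207781578325303 -9.63291725829471
```

Emit:
drive_tool(moves="-1 0 0 0 0 0 0;-1 0 0 0 0 0 0;-1 0 0 0 0 0 0;-1 0 0 0 0 0 0;-1 0 0 0 0 0 -0.05")

```text
time: 30.57
position: [634.1, -106.8, 243.7]
tool_rot: [0.003, 0.748, 0.664, 0.002]
ft_force: [7.0, -0.5, -4.0]
width: 0.13
```

Emit:
drive_tool(moves="-1 0 0 0 0 0 -0.05;-1 0 0 0 0 0 -0.04;-1 0 0 0 0 0 0;-1 0 0 0 0 0 0;-1 0 0 0 0 0 0")

```text
time: 30.98
position: [634.1, -106.8, 243.7]
tool_rot: [0.003, 0.717, 0.697, 0.002]
ft_force: [6.5, -1.3, -3.4]
width: 0.129
```

```bash
python3 -c "
from plan import *
s=r.state();print(s['position'],s['ft_force'],s['torque'],s['width'],np.degrees(cur()[1]))"
```

```text
[ 634.05626452 -106.81441559  243.70778211] [ 6.52228531 -1.33767265 -3.37781841] [-0.09546071 -0.82030304 -0.15927054] 0.12858682736749652 -1.6631818572082762
```

Emit:
drive_tool(moves="-1 0 0 0 0 0 -0.03;-1 0 0 0 0 0 -0.03;-1 0 0 0 0 0 0;-1 0 0 0 0 0 0;-1 0 0 0 0 0 0")

```text
time: 31.4
position: [634.0, -107.1, 243.7]
tool_rot: [0.003, 0.698, 0.716, 0.003]
ft_force: [5.8, -0.1, -3.1]
width: 0.132
```

```bash
python3 -c "
from plan import *
s=r.state();print(s['position'],s['ft_force'],s['torque'],s['width'],np.degrees(cur()[1]))"
```

```text
[ 634.01300482 -107.06678104  243.74540341] [ 5.81300032 -0.11662536 -3.11942573] [-0.26381229 -0.75432722 -1.36846347] 0.13204283181459336 1.452327928788755
```

Emit:
drive_tool(moves="-1 0 0 0 0 0 0.06;-1 0 0 0 0 0 0.04;-0.2 0 0 0 0 0 0;-0.2 0 0 0 0 0 0;-0.2 0 0 0 0 0 0")

```text
time: 31.82
position: [631.9, -106.3, 242.7]
tool_rot: [-0.001, 0.731, 0.683, -0.0]
ft_force: [-1.3, -0.1, -0.1]
width: 0.403
```

Emit:
drive_tool(moves="-0.2 0 0 0 0 0 0;-0.2 0 0 -30 0 0 0;-0.2 0 0 -35 0 0 0;-0.2 0 0 0 0 0 0;-0.2 0 0 0 0 0 0")

```text
time: 32.23
position: [633.6, -106.7, 311.8]
tool_rot: [0.003, 0.731, 0.683, 0.002]
ft_force: [-0.5, -0.7, 0.4]
width: 0.4
```

```bash
python3 - <<'E'
from plan import *
plan([('jaw',-3),('go',(648.5,-13,305)),('go',(648.5,-13,237))])
E
```

```text
at [ 633.6 -106.7  311.8] -3.9
turn 1 x -0.0154
go (648.5, -13, 305) 3 x [31.5  3.3  2.3]
go (648.5, -13, 237) 2 x [ 0.  0. 34.]
```

Emit:
drive_tool(moves="-0.2 31.5 3 0 0 0 -0.015;-0.2 31.5 3 0 0 0 0;-0.2 31 3 10 0 0 0;-0.2 0 0 0 0 0 0;-0.2 0 0 0 0 0 0")

```text
time: 32.65
position: [645.7, -11.3, 295.6]
tool_rot: [-0.002, 0.724, 0.689, -0.002]
ft_force: [-0.1, -0.6, 0.5]
width: 0.397
```

Emit:
drive_tool(moves="-0.2 0 0 0 0 0 0;-0.2 0 0 0 0 0 0;-0.2 0 0 0 0 0 0")

```text
time: 32.9
position: [646.7, -14.2, 298.1]
tool_rot: [0.0, 0.726, 0.688, -0.0]
ft_force: [0.1, -0.7, -0.2]
width: 0.397
```

```bash
python3 - <<'E'
from plan import *
d=shot('wrist'); p,a=cur(); print(p.round(1),np.degrees(a).round(1))
V=d['img']
for x in (-20,0,20):
  pt=p+np.array([-np.sin(a),np.cos(a),0])*x; q=proj(d,(pt[0],pt[1],89.5)); print(x,q.round()); cv2.circle(V,tuple(int(c) for c in q),1,(0,0,255),-1)
cv2.imwrite('pics/w14.png',cv2.resize(V[60:420,160:560],None,fx=1.6,fy=1.6))
E
```

```text
[646.8 -14.2 298.3] -3.1
-20 [325. 312.]
0 [326. 273.]
20 [326. 231.]
```

View pics/w14.png

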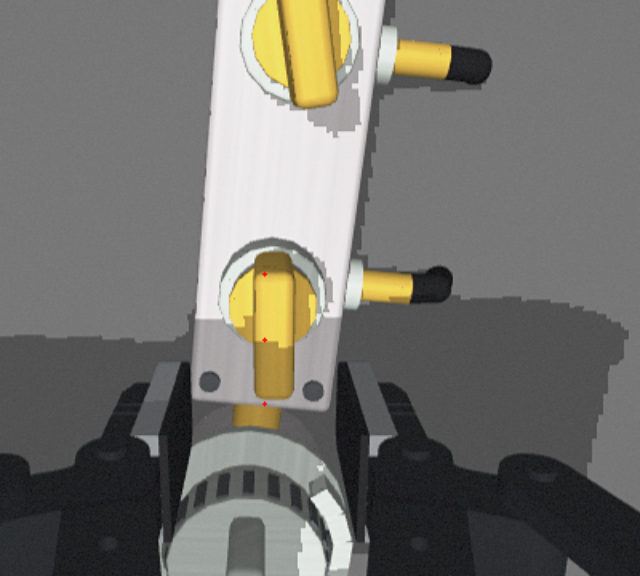

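Emit:
drive_tool(moves="-0.2 1.5 3 25 0 0 0;-0.2 0 0 25 0 0 0;-0.2 0 0 11 0 0 0;-0.2 0 0 0 0 0 0;-0.2 0 0 0 0 0 0")

```text
time: 33.37
position: [649.5, -12.2, 236.6]
tool_rot: [-0.001, 0.726, 0.688, -0.001]
ft_force: [0.1, 0.7, 0.4]
width: 0.398
```

Emit:
drive_tool(moves="-1 0 0 0 0 0 0;-1 0 0 0 0 0 0;-1 0 0 0 0 0 0;-1 0 0 0 0 0 0;-1 0 0 0 0 0 0")

```text
time: 33.78
position: [650.0, -11.9, 239.3]
tool_rot: [0.0, 0.725, 0.688, -0.0]
ft_force: [-4.7, -0.0, 5.6]
width: 0.126
```

```bash
cat > st.py <<'E'
from plan import *
s=r.state();print(s['position'].round(1),s['ft_force'].round(1),s['torque'].round(2),round(s['width'],3),np.degrees(cur()[1]).round(1),s['time'])
E
python3 st.py
```

```text
[650.  -11.9 239.3] [-4.7 -0.   5.6] [-0.05  0.75  0.08] 0.126 -3.0 33.7833
```

Emit:
drive_tool(moves="-1 0 0 1.5 0 0 0;-1 0 0 1.5 0 0 0;-1 0 0 0 0 0 0;-1 0 0 0 0 0 0;-1 0 0 0 0 0 0")

```text
time: 34.2
position: [650.3, -11.8, 239.1]
tool_rot: [0.0, 0.725, 0.688, -0.0]
ft_force: [-9.9, -0.7, 18.5]
width: 0.127
```

```bash
python3 st.py
```

```text
[650.3 -11.8 239.1] [-9.9 -0.7 18.5] [-0.04  1.73 -0.01] 0.127 -3.0 34.2
```

Emit:
drive_tool(moves="-1 0 0 0.5 0 0 -0.06;-1 0 0 0.5 0 0 -0.08;-1 0 0 0.5 0 0 -0.08;-1 0 0 0.5 0 0 -0.08;-1 0 0 0 0 0 0")

```text
time: 34.62
position: [650.0, -11.8, 237.2]
tool_rot: [-0.001, 0.613, 0.79, -0.001]
ft_force: [-12.1, -0.9, 18.8]
width: 0.123
```

```bash
python3 st.py
```

```text
[650.  -11.8 237.2] [-12.1  -0.9  18.8] [0.05 1.94 0.14] 0.123 14.3 34.6167
```

Emit:
drive_tool(moves="-1 0 -1 0.5 0 0 -0.1;-1 0 -0.5 0.5 0 0 -0.1;-1 0 0 0.5 0 0 -0.1;-1 0 0 0.5 0 0 -0.1;-1 0 0 0 0 0 0")

```text
time: 35.03
position: [648.9, -12.2, 234.9]
tool_rot: [0.0, 0.444, 0.896, -0.0]
ft_force: [-9.7, 0.4, 17.4]
width: 0.127
```

```bash
python3 st.py
```

```text
[648.9 -12.2 234.9] [-9.7  0.4 17.4] [0.07 1.55 0.1 ] 0.127 37.3 35.0333
```

Emit:
drive_tool(moves="-1 0.5 -0.5 0.5 0 0 -0.1;-1 0.5 -0.5 0.5 0 0 -0.1;-1 0 0 0.4 0 0 -0.1;-1 0 0 0.3 0 0 -0.1;-1 0 0 0 0 0 0")

```text
time: 35.45
position: [648.1, -12.5, 233.8]
tool_rot: [0.001, 0.257, 0.966, -0.0]
ft_force: [-9.4, -1.6, 16.8]
width: 0.126
```

```bash
python3 st.py
```

```text
[648.1 -12.5 233.8] [-9.4 -1.6 16.8] [-0.12  1.47 -0.01] 0.126 60.2 35.45
```

Emit:
drive_tool(moves="-1 0.5 0 0.4 0 0 -0.1;-1 0.5 0 0.3 0 0 -0.1;-1 0.5 0 0.3 0 0 -0.1;-1 0 0 0 0 0 -0.07;-1 0 0 0 0 0 0")

```text
time: 35.87
position: [647.4, -12.7, 233.8]
tool_rot: [0.002, 0.076, 0.997, -0.001]
ft_force: [-8.1, -3.6, 19.2]
width: 0.128
```

```bash
python3 st.py
```

```text
[647.4 -12.7 233.8] [-8.1 -3.6 19.2] [-0.44  1.4  -0.11] 0.128 81.3 35.8667
```

Emit:
drive_tool(moves="-1 0 0 0 0 0 -0.03;-1 0 0 0 0 0 -0.03;-1 0 0 0 0 0 0;-1 0 0 0 0 0 0")

```text
time: 36.2
position: [647.4, -12.8, 233.9]
tool_rot: [0.002, 0.047, 0.999, -0.002]
ft_force: [-8.6, -3.9, 19.1]
width: 0.125
```

```bash
python3 st.py
```

```text
[647.4 -12.8 233.9] [-8.6 -3.9 19.1] [-0.47  1.48 -0.23] 0.125 84.6 36.2
```

Emit:
drive_tool(moves="-1 0 0 0 0 0 -0.03;-1 0 0 0 0 0 -0.03;-1 0 0 0 0 0 0;-1 0 0 0 0 0 0")

```text
time: 36.53
position: [647.4, -12.9, 233.8]
tool_rot: [0.002, 0.017, 1.0, -0.002]
ft_force: [-8.0, -4.1, 17.9]
width: 0.129
```

```bash
python3 st.py
```

```text
[647.4 -12.9 233.8] [-8.  -4.1 17.9] [-0.45  1.45 -0.25] 0.129 88.0 36.5333
```

```bash
python3 - <<'E'
from plan import *
d=shot('wrist'); cv2.imwrite('pics/w15.png',cv2.resize(d['img'][100:460,130:530],None,fx=1.6,fy=1.6))
E
```

```text
(no output)
```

View pics/w15.png

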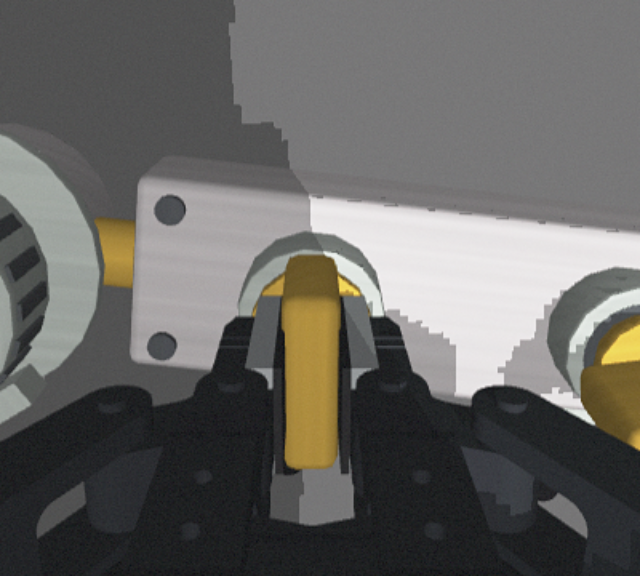

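Emit:
drive_tool(moves="-1 0 0 0 0 0 0.06;-1 0 0 0 0 0 0.055;-1 0 0 0 0 0 0;-1 0 0 0 0 0 0")

```text
time: 36.92
position: [647.4, -12.7, 233.8]
tool_rot: [0.002, 0.074, 0.997, -0.002]
ft_force: [-8.2, -4.6, 19.7]
width: 0.126
```

```bash
python3 st.py
```

```text
[647.4 -12.7 233.8] [-8.2 -4.6 19.7] [-0.42  1.48  0.14] 0.126 81.5 36.9167
```

Emit:
drive_tool(moves="-1 0 0 -2 0 0 0;-1 0 0 -1 0 0 0;-0.3 0 0 0 0 0 0;-0.3 0 0 0 0 0 0;-0.3 0 0 0 0 0 0")

```text
time: 37.33
position: [645.6, -11.0, 230.1]
tool_rot: [0.0, 0.074, 0.997, 0.0]
ft_force: [-0.0, 1.3, 0.3]
width: 0.35
```

Emit:
drive_tool(moves="-0.3 0 0 0 0 0 0;-0.3 0 0 -30 0 0 0;-0.3 0 0 -34 0 0 0;-0.3 0 0 0 0 0 0;-0.3 0 0 0 0 0 0")

```text
time: 37.75
position: [647.1, -11.2, 297.5]
tool_rot: [0.003, 0.074, 0.997, 0.0]
ft_force: [-0.5, 0.4, -0.5]
width: 0.348
```

Emit:
drive_tool(moves="-0.2 0 0 0 0 0 0.12;-0.2 0 0 0 0 0 0.12;-0.2 0 0 0 0 0 0.12;-0.2 0 0 0 0 0 0.12;-0.2 0 0 0 0 0 0.12")

```text
time: 38.17
position: [644.8, -11.0, 292.2]
tool_rot: [-0.002, 0.368, 0.93, -0.0]
ft_force: [0.1, -0.3, 0.2]
width: 0.401
```

Emit:
drive_tool(moves="-0.2 0 0 0 0 0 0.12;-0.2 0 0 0 0 0 0.12;-0.2 0 0 0 0 0 0.12;-0.2 0 0 0 0 0 0.12;-0.2 0 0 0 0 0 0.12")

```text
time: 38.58
position: [644.9, -11.0, 292.1]
tool_rot: [-0.002, 0.627, 0.779, -0.001]
ft_force: [0.2, -0.1, 0.3]
width: 0.398
```

Emit:
drive_tool(moves="-0.2 0 0 0 0 0 0.11;-0.2 0 0 0 0 0 0;-0.2 0 0 0 0 0 0;-0.2 0 0 0 0 0 0")

```text
time: 38.92
position: [645.3, -11.2, 293.3]
tool_rot: [-0.001, 0.666, 0.746, -0.0]
ft_force: [-0.2, -0.3, -1.0]
width: 0.397
```

```bash
python3 - <<'E'
from plan import *
plan([('jaw',5.7),('go',(662.5,71,298))])
E
```

```text
at [645.3 -11.2 293.3] 6.6
turn 1 x 0.0149
go (662.5, 71, 298) 3 x [26.7  8.4 -1.6]
```

Emit:
drive_tool(moves="-0.2 26.7 8 0 0 0 0.015;-0.2 26.7 8 0 0 0 0;-0.2 26.6 8 0 0 0 0;-0.2 0 0 0 0 0 0;-0.2 0 0 0 0 0 0")

```text
time: 39.33
position: [661.4, 72.1, 294.2]
tool_rot: [-0.0, 0.67, 0.742, -0.0]
ft_force: [-0.6, 0.1, -0.0]
width: 0.401
```

Emit:
drive_tool(moves="-0.2 0 0 0 0 0 0;-0.2 0 0 0 0 0 0;-0.2 0 0 0 0 0 0")

```text
time: 39.58
position: [661.3, 69.6, 294.4]
tool_rot: [-0.0, 0.672, 0.74, -0.0]
ft_force: [-0.3, 0.4, -0.0]
width: 0.399
```

```bash
python3 - <<'E'
from plan import *
d=shot('wrist','w16.png'); p,a=cur(); print(p.round(1),np.degrees(a).round(1))
h=cv2.cvtColor(d['img'],cv2.COLOR_BGR2HSV)
c=proj(d,(661.3,71,89.5)); t=proj(d,(*p[:2],89.5)); print('exp',c.round(),'tcp',t.round())
m=((h[...,0]>15)&(h[...,0]<32)&(h[...,1]>120)&(h[...,2]>60)).astype(np.uint8)
for v in range(int(c[1])-60,int(c[1])+66,10):
    row=np.where(m[v,260:390])[0]+260
    print(v,(row.min(),row.max(),len(row)) if len(row) else None, h[v,300:352:4,2])
E
```

```text
[661.3  69.6 294.4] 5.5
exp [326. 273.] tcp [326. 276.]
213 None [239 240 241 223 111 114 114 114 115 108 152 246 239]
223 (np.int64(317), np.int64(337), 21) [236 104 240 235 177 125 124 126 128 109 175 214 206]
233 (np.int64(310), np.int64(345), 36) [239 237 108 245 125 184 193 185 189 159 110 142 124]
243 (np.int64(302), np.int64(389), 56) [240 243 241 242 224 241 241 241 242 237 142 190 195]
253 (np.int64(300), np.int64(389), 62) [239 241 241 241 221 240 241 241 241 233 133 189 190]
263 (np.int64(302), np.int64(353), 52) [239 241 185 192 216 238 241 242 241 233 129 189 190]
273 (np.int64(309), np.int64(345), 37) [169 162 161 194 215 239 241 242 241 230 126 189 166]
283 (np.int64(315), np.int64(340), 26) [172 172 171 169 135 244 241 241 241 229 122 173 169]
293 (np.int64(316), np.int64(340), 25) [178 171 178 170 132 172 178 180 179 170 100 166 167]
303 (np.int64(316), np.int64(339), 24) [169 172 170 170 127 173 178 179 177 162 111 166 170]
313 None [170 168 172 172 175 159 157 158 161 164 168 167 171]
323 None [172 172 171 170 176 168 168 171 170 164 166 169 155]
333 None [171 171 173 174 168 168 174 170 160 165 234 234  80]
```

Emit:
drive_tool(moves="-0.2 2 1 25 0 0 0;-0.2 0 0 22 0 0 0;-0.2 0 0 10 0 0 0;-0.2 0 0 0 0 0 0;-0.2 0 0 0 0 0 0")

```text
time: 40.05
position: [661.9, 72.3, 236.8]
tool_rot: [-0.001, 0.672, 0.74, -0.001]
ft_force: [0.7, -0.7, 0.5]
width: 0.397
```

Emit:
drive_tool(moves="-1 0 0 0 0 0 0;-1 0 0 0 0 0 0;-1 0 0 0 0 0 0;-1 0 0 0 0 0 0;-1 0 0 0 0 0 0")

```text
time: 40.47
position: [662.4, 72.6, 239.5]
tool_rot: [0.0, 0.672, 0.741, -0.0]
ft_force: [-3.3, -1.9, 5.9]
width: 0.127
```

Emit:
drive_tool(moves="-1 0 0 1.5 0 0 0;-1 0 0 1.5 0 0 0;-1 0 0 0 0 0 0;-1 0 0 0 0 0 0;-1 0 0 0 0 0 0")

```text
time: 40.88
position: [662.7, 72.6, 239.4]
tool_rot: [0.0, 0.672, 0.741, -0.0]
ft_force: [-9.8, -1.4, 17.0]
width: 0.131
```

```bash
python3 st.py
```

```text
[662.7  72.6 239.4] [-9.8 -1.4 17. ] [-0.27  1.6   0.05] 0.131 5.6 40.8833
```

Emit:
drive_tool(moves="-1 0 -0.5 0.6 0 0 -0.06;-1 0 -0.5 0.5 0 0 -0.08;-1 0 0 0.5 0 0 -0.1;-1 0 0 0.5 0 0 -0.1;-1 0 0 0 0 0 0")

```text
time: 41.3
position: [661.8, 72.5, 237.3]
tool_rot: [0.0, 0.535, 0.845, -0.0]
ft_force: [-9.1, -2.1, 17.0]
width: 0.125
```

Emit:
drive_tool(moves="-1 0 -0.5 0.6 0 0 -0.1;-1 0 -0.5 0.5 0 0 -0.1;-1 0 0 0.5 0 0 -0.1;-1 0 0 0.5 0 0 -0.1;-1 0 0 0 0 0 0")

```text
time: 41.72
position: [661.0, 72.0, 234.9]
tool_rot: [0.001, 0.357, 0.934, -0.0]
ft_force: [-7.2, -0.8, 15.3]
width: 0.13
```

```bash
python3 st.py
```

```text
[661.   72.  234.9] [-7.2 -0.8 15.3] [-0.18  1.41  0.06] 0.13 48.1 41.7167
```

Emit:
drive_tool(moves="-1 0 0 0.8 0 0 -0.1;-1 0 0 0.6 0 0 -0.1;-1 0 0 0.5 0 0 -0.1;-1 0 0 0.4 0 0 -0.1;-1 0 0 0 0 0 0")

```text
time: 42.13
position: [660.9, 71.5, 234.0]
tool_rot: [-0.0, 0.165, 0.986, -0.001]
ft_force: [-11.9, -3.3, 22.8]
width: 0.129
```

Emit:
drive_tool(moves="-1 0 0 0 0 0 -0.1;-1 0 0 0 0 0 -0.08;-1 0 0 0 0 0 0;-1 0 0 0 0 0 0")

```text
time: 42.47
position: [660.9, 71.3, 234.0]
tool_rot: [-0.0, 0.077, 0.997, -0.001]
ft_force: [-12.8, -3.7, 22.7]
width: 0.128
```

```bash
python3 st.py
```

```text
[660.9  71.3 234. ] [-12.8  -3.7  22.7] [-0.52  2.04 -0.02] 0.128 81.2 42.4667
```

Emit:
drive_tool(moves="-1 0 0 -2 0 0 0;-1 0 0 -1.5 0 0 0;-0.3 0 0 0 0 0 0;-0.3 0 0 0 0 0 0;-0.3 0 0 0 0 0 0")

```text
time: 42.88
position: [660.7, 72.3, 231.9]
tool_rot: [0.001, 0.077, 0.997, 0.0]
ft_force: [0.1, 0.9, -0.8]
width: 0.354
```

Emit:
drive_tool(moves="-0.3 0 0 0 0 0 0;-0.3 0 0 -30 0 0 0;-0.3 0 0 -38 0 0 0;-0.3 -30 -20 -30 0 0 0;-0.3 0 -38 0 0 0 0")

```text
time: 43.3
position: [683.5, 15.5, 335.4]
tool_rot: [0.01, 0.074, 0.997, 0.001]
ft_force: [1.1, -1.1, 1.8]
width: 0.353
```

Emit:
drive_tool(moves="-0.3 -10 -38 0 0 0 0;-0.3 0 0 0 0 0 0;-0.3 0 0 0 0 0 0;-0.3 0 0 0 0 0 0;-0.3 0 0 0 0 0 0")

```text
time: 43.72
position: [682.0, -25.1, 325.4]
tool_rot: [-0.001, 0.076, 0.997, 0.0]
ft_force: [0.0, 0.6, 0.3]
width: 0.352
```

```bash
python3 m1.py | head -2; python3 - <<'E'
from plan import *
d=shot('wrist'); s=shot('scene'); st=r.state(); print(st['position'].round(),st['ft_force'].round(1),st['time'])
V=np.zeros((600,800,3),np.uint8)
V[:300,:400]=cv2.resize(d['img'],(400,300)); V[:300,400:]=cv2.resize(s['img'],(400,300))
w=cv2.resize(d['img'][:360],(500,300)); V[300:,:500]=cv2.resize(d['img'][0:320,40:573],(500,300)); V[300:,500:]=cv2.resize(s['img'][200:350,190:340],(300,300))
cv2.imwrite('pics/fin.png',V)
E
```

```text
chuck [443.87940305 280.43914988  40.        ]
bin [ 513. -232.   90.]
[682. -25. 326.] [-0.   0.9  0.4] 43.9667
```

View pics/fin.png

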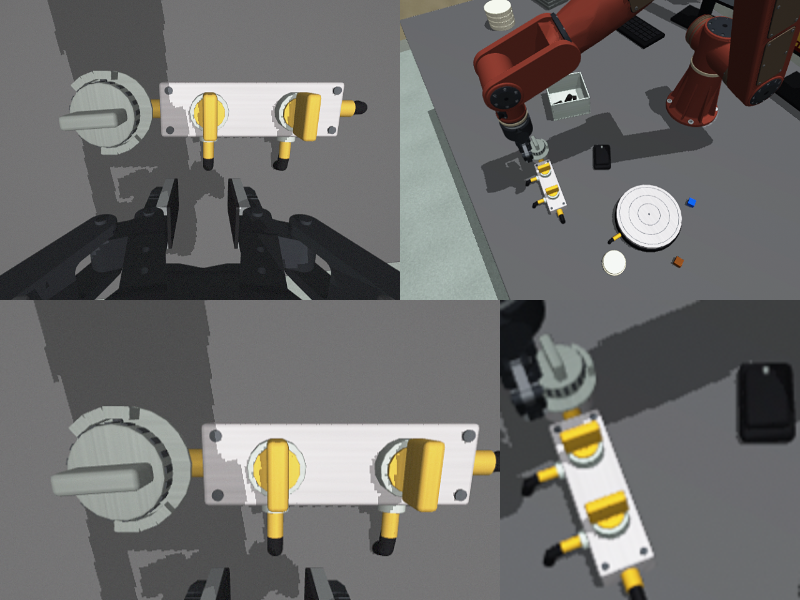

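Emit:
drive_tool(moves="-0.2 0 0 0 0 0 0.12;-0.2 0 0 0 0 0 0.12;-0.2 0 0 0 0 0 0.12;-0.2 0 0 0 0 0 0.12;-0.2 0 0 0 0 0 0.12")

```text
time: 44.38
position: [682.2, -25.5, 326.2]
tool_rot: [0.0, 0.37, 0.929, 0.0]
ft_force: [0.1, 0.1, -0.2]
width: 0.396
```

Emit:
drive_tool(moves="-0.2 0 0 0 0 0 0.12;-0.2 0 0 0 0 0 0.12;-0.2 0 0 0 0 0 0.12;-0.2 0 0 0 0 0 0.12;-0.2 0 0 0 0 0 0.12")

```text
time: 44.8
position: [682.2, -25.5, 326.1]
tool_rot: [-0.0, 0.628, 0.778, 0.0]
ft_force: [0.3, -0.1, 0.4]
width: 0.402
```

Emit:
drive_tool(moves="-0.2 0 0 0 0 0 0.12;-0.2 0 0 0 0 0 0.12;-0.2 0 0 0 0 0 0.05;-0.2 0 0 0 0 0 0;-0.2 0 0 0 0 0 0")

```text
time: 45.22
position: [682.2, -25.7, 326.2]
tool_rot: [0.0, 0.732, 0.682, 0.0]
ft_force: [0.2, 0.3, -0.1]
width: 0.399
```

```bash
python3 - <<'E'
from plan import *
plan([('go',(634,-106.5,320)),('go',(634,-106.5,246))])
E
```

```text
at [682.2 -25.7 326.2] -4.1
go (634, -106.5, 320) 3 x [-28.  -14.1   2.1]
go (634, -106.5, 246) 2 x [ 0.  0. 37.]
```

Emit:
drive_tool(moves="-0.2 -28 -14 0 0 0 0;-0.2 -28 -14 0 0 0 0;-0.2 -28 -14 6 0 0 0;-0.2 0 0 0 0 0 0;-0.2 0 0 0 0 0 0")

```text
time: 45.63
position: [633.4, -107.9, 319.7]
tool_rot: [-0.001, 0.733, 0.68, -0.0]
ft_force: [1.1, 1.4, 0.7]
width: 0.398
```

Emit:
drive_tool(moves="-0.2 0 0 30 0 0 0;-0.2 0 0 30 0 0 0;-0.2 0 0 14 0 0 0;-0.2 0 0 0 0 0 0;-0.2 0 0 0 0 0 0")

```text
time: 46.05
position: [634.6, -106.1, 246.0]
tool_rot: [-0.0, 0.732, 0.681, -0.0]
ft_force: [-0.2, -0.4, 0.4]
width: 0.401
```

```bash
python3 st.py; python3 - <<'E'
from plan import *
d=shot('wrist'); p,a=cur()
g=cv2.cvtColor(d['img'],cv2.COLOR_BGR2GRAY)
print(proj(d,(*p[:2],99)).round())
for v in (250,270,290,310,330,350,370): print(v,g[v,270:386:6])
E
```

```text
[ 634.6 -106.1  246. ] [-0.2 -0.4  0.4] [-0.01  0.04  0.01] 0.401 -4.1 46.05
[327. 344.]
250 [138 116 120 235 232 234 233 233 233 234 233 233 233 232 231 231 228  98
  85 135]
270 [165 165 167 168 165 167 167 106 109 107 111 107  91 166 162 161 157 232
 232 189]
290 [ 88  22 162 165 162 167 166 139 157 155 155 162 147 170 164 168 162  21
  73  91]
310 [ 22  21 168 167 166 168 169 139 157 156 161 165 149 169 167 165 163  34
  33  63]
330 [ 28  24 159 155 158 158 157 140 158 154 158 164 145 160 157 155 156  35
  28  25]
350 [ 24  18 159 160 159 161 161 141 159 157 160 162 140 156 153 159 157  90
  30  32]
370 [ 24  82  81  82  83  83  80 140 157 155 155 161 141  76  81  84  78  82
  14  49]
```

Emit:
drive_tool(moves="-1 0 0 0 0 0 0;-1 0 0 0 0 0 0;-1 0 0 0 0 0 0;-1 0 0 0 0 0 0;-1 0 0 0 0 0 0.04")

```text
time: 46.52
position: [635.0, -106.8, 248.0]
tool_rot: [0.001, 0.746, 0.666, 0.001]
ft_force: [0.9, 1.1, 4.0]
width: 0.129
```

Emit:
drive_tool(moves="-1 0 0 0 0 0 0.04;-1 0 0 0 0 0 0;-1 0 0 0 0 0 0;-1 0 0 0 0 0 0")

```text
time: 46.85
position: [635.0, -106.9, 247.9]
tool_rot: [0.001, 0.759, 0.651, 0.001]
ft_force: [1.4, 1.1, 6.0]
width: 0.127
```

```bash
python3 st.py
```

```text
[ 635.  -106.9  247.9] [1.4 1.1 6. ] [ 0.2   0.03 -0.09] 0.127 -8.7 46.85
```

Wing is now at the in-line position (jaw −8.7°). Release, lift clear and check.

Emit:
drive_tool(moves="-0.2 0 0 0 0 0 0;-0.2 0 0 0 0 0 0;-0.2 0 0 0 0 0 0;-0.2 0 0 0 0 0 0;-0.2 0 0 0 0 0 0")

```text
time: 47.27
position: [633.8, -106.8, 245.5]
tool_rot: [-0.0, 0.759, 0.651, -0.0]
ft_force: [-0.5, -0.1, -0.1]
width: 0.399
```

Emit:
drive_tool(moves="-0.2 0 0 -30 0 0 0;-0.2 0 0 -38 0 0 0;-0.2 0 0 -38 0 0 0;-0.2 -35 0 0 0 0 0;-0.2 -35 0 0 0 0 0")

```text
time: 47.68
position: [625.0, -175.6, 357.0]
tool_rot: [0.004, 0.758, 0.653, 0.002]
ft_force: [-0.1, -0.9, -0.3]
width: 0.402
```

Emit:
drive_tool(moves="0 -40 0 0 0 0 0;0 0 0 0 0 0 0;0 0 0 0 0 0 0;0 0 0 0 0 0 0;0 0 0 0 0 0 0")

```text
time: 48.1
position: [617.4, -214.6, 351.6]
tool_rot: [-0.001, 0.759, 0.651, -0.0]
ft_force: [0.1, 0.2, 0.8]
width: 0.498
```

```bash
python3 st.py; python3 - <<'E'
from plan import *
d=shot('wrist','fin2.png'); a=shot('top','fin2t.png'); a=shot('scene')
h=cv2.cvtColor(d['img'],cv2.COLOR_BGR2HSV)
# expected tops if seated / in line
c=np.radians(-8.6); ux=np.array([np.cos(c),np.sin(c)]); 
for n,P,z in [('A',(648.7,-12.5),84),('B',(661.3,71.5),84)]:
    q=proj(d,(*P,z)).round(); print(n,q)
m=((h[...,0]>15)&(h[...,0]<32)&(h[...,1]>120)&(h[...,2]>215)).astype(np.uint8)
for k in cv2.findContours(m,cv2.RETR_EXTERNAL,cv2.CHAIN_APPROX_NONE)[0]:
    if cv2.contourArea(k)<300: continue
    for z in (84,):
        P=np.array([onz(d,p[0],z)[:2] for p in k],np.float32); rr=cv2.minAreaRect(P); print(k.mean(0).round(),np.round(rr[0],1),np.round(rr[1],1),round(rr[2],1))
# mouse, bottle, box, chuck dark spots unchanged vs start
o=cv2.imread('pics/scene0.png')
for n,(u,v,w) in {'mouse':(323,250,22),'bottle':(187,165,28),'box':(343,420,24),'blue':(467,324,10),'brown':(446,418,12),'chuck':(398,345,50)}.items():
    print(n,np.abs(a['img'][v-w:v+w,u-w:u+w].astype(int)-o[v-w:v+w,u-w:u+w]).mean().round(1))
E
```

```text
[ 617.4 -214.6  351.6] [0.1 0.2 0.8] [-0.    0.    0.02] 0.498 -8.7 48.1
A [ 327. -184.]
B [ 326. -440.]
mouse 6.7
bottle 29.8
box 4.1
blue 35.9
brown 3.6
chuck 19.6
```

```bash
python3 m1.py | head -2; python3 - <<'E'
from h import *
o=cv2.imread('pics/top0.png').astype(int); n=cv2.imread('pics/fin2t.png').astype(int)
for k,(u,v,w) in {'bottle':(470,184,18),'box':(196,196,16),'mouse':(325,256,24)}.items():
    print(k,np.abs(o-n)[v-w:v+w,u-w:u+w].mean().round(1))
r.sign_off()
E
```

```text
chuck [443.87940305 280.43914988  40.        ]
bin [ 513. -232.   90.]
bottle 31.0
box 8.3
mouse 8.6
the job is handed in; nothing more can be done
```

The job is handed in at about 48 s of the 210 s allowed.

- **Offcuts:** four were on the chuck (square chunk, plain block, round slug, strip), and I carried all four to the bin. The wrist camera showed all four inside it. At the end a dark-blob check found nothing left on the chuck.
- **Filter cap:** I pushed it down about 8 mm and turned it clockwise until I felt the stop (0.9 N m). Turning it back was then blocked at about 1.4 N m, which shows it had clicked home.
- **Taper cocks:** after that I turned each handle counter-clockwise with 15 to 23 N of press, to within about 0.5° of its pipe. By the change in tool height, both plugs sank about 5.3 to 5.4 mm. The last picture viewed shows both handles in line with their pipes.
- **Overshoot on plug_a:** it met no stop at the stated 1.57 rad. I ran about 0.11 rad past in line and turned it back while still pressing.
- **Cap touched again after the cocks:** my turn-back test had left the wing at the loose edge of its notch. I turned it, without pressing, back to in line with the manifold.

**Checks that were unclear or missing:**
- The final picture after that last cap turn could not be viewed, because the 16-picture limit was reached.
- The image comparison around the wash bottle differed from the start (31, against about 8 for the mouse and box). The arm or its shadow was near the bottle, so I could not confirm by image that it had stayed put. No contact force was felt near it, and none of my moves went to it.
- The mouse and wafer box show no visible change.

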